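# Hang the catch tray on the slotted upright and empty the tipping skip into it

### The job

Hook the green catch tray's two claws into the slots of the white upright and press the tray fully down until the red spring catch locks over it. Then tip the yellow skip by its lever, past its detent and right over, so that all three brass nuts drop into the tray, and ease it gently back upright until it clicks home. Leave the vice, fan, iron cradle and clear case where they are.

Things in the scene. Friction and masses are not known exactly. Their poses are not given: they have to be found in the camera images.
- station: Fixed stand: dark base plate, white slotted upright and, on its left, a yellow tipping skip between blue posts. Origin on the table below the upright's front face, midway between the slots. x points through the upright away from the robot, y left to the skip, z up. Upright 78 mm wide, 177 mm high, open behind; the skip lies between x = -43 and -104 mm, y = 64 and 155 mm, z = 155 and 215 mm
- slots (a point): Point on the upright's front face midway between its two slots, level with their sills (119 mm above the table); axes as the stand. Slots: 12 mm wide, 38 mm high upwards from the sill, centred at y = -18 and +18 mm, in a wall 4 mm thick
- catch (a joint): Red spring catch behind the slots, in m: 0 = sprung forward, up to 0.010 pushed back. The claws' tails, going down, push it back 3 mm; this takes 10 to 15 N downward in all (more than the tray's weight). Once the tray is fully home it snaps forward to 0 over the tails, and the tray can no longer be lifted
- tray: Loose green sheet-metal catch tray, 110 (x) x 116 (y) mm, 30 mm high, walls and floor 3 mm, about 0.3 kg; back plate 64 mm wide, 60 mm high. Origin: centre of its underside. x towards the back (the claws' side), y left, z up. A blue fin 10 mm thick (y) and 61 mm long (x) stands in it against the back plate, top 70 mm above the underside: pinch it from above across its thickness
- tray_grip (a point): Grasp point in the tray's blue fin (10 mm thick along y): 52 mm above the underside, 18 mm below the fin's top, 45 mm in front of the back face; axes as the tray
- tray_claws (a point): Point on the tray's back face midway between its two dark steel claws, level with their tongues' undersides (44 mm above the tray's underside); axes as the tray. To hook in: bring it 17 to 27 mm (best 22) above point slots, push along x until the back face is flat on the upright, then press straight down. Hung but not locked it stops about 7 mm above home; fully home it coincides with point slots
- tray_mid (a point): Centre of the tray's inner floor (inside 104 x 110 mm, walls 27 mm above the floor). The tray's claws: each 5 mm thick, at y = -18 and +18 mm; tongue 10 mm high standing out 12 mm behind the back face (small tail at its top to 16 mm), hook hanging 16 mm below the tongue, 5.5 to 12 mm behind the back face
- skip (a joint): Tipping angle of the yellow skip, rad: 0 = upright (as it starts), to 2.3 (stop) as it tips to the stand's -y, over the hung tray. A spring detent holds it at 0 and is passed by about 0.5 rad either way (about 5 N at the lever); past about 1 rad gravity helps. Coming back, empty, it stops on the detent at 0.48 and has to be brought on; it snaps home below about 0.2
- skip_hinge (a point): Point on the skip's hinge axis level with the middle of the lever's grip: 155 mm above the table, in the stand's frame at x = -149.5, y = +80 mm. The axis runs along the stand's x; tipping turns right-handed about +x (the top goes to -y)
- skip_lever (a point): Middle of the red round grip of the skip's lever: a rod 12 mm thick, 38 mm long along the stand's x, beside the skip on the near side (30 mm clear), 80 mm from point skip_hinge. At skip angle 0 the lever leans 66 degrees from vertical to +y, at 2.3 rad 66 degrees to -y; it can be pinched from above or pushed sideways all the way
- nut0_center (a point): Centre of a loose brass thumb nut, 16 mm across, 13 mm high, 22 g, standing in the skip at the start
- nut1_center (a point): Centre of a loose brass thumb nut, 16 mm across, 13 mm high, 22 g, standing in the skip at the start
- nut2_center (a point): Centre of a loose brass thumb nut, 16 mm across, 13 mm high, 22 g, standing in the skip at the start
- vice: Bystander: black steel bench vice, 2.2 kg, about 150 x 90 x 103 mm; origin at its underside
- fan: Bystander: yellow plastic fume fan, 90 x 130 x 150 mm; origin at its underside
- cradle: Bystander: white ceramic iron cradle, 90 mm across, 90 mm high; origin at its underside
- case: Bystander: transparent case with closed flip-top lid and tweezers in it, 135 x 92 x 40 mm; origin at its underside

How it is judged:
On the way, in this order (a step that is already met when the one before it is completed fails the run):
1. the tray's claws are in the slots (x of tray_claws in the frame of slots between -0.004 and 0.004 m and y of tray_claws in the frame of slots between -0.005 and 0.005 m and z of tray_claws in the frame of slots between -0.004 and 0.03 m and angle between the x axis of tray and the x axis of station, either way round below 0.12 rad), for 0.1 s.
2. the tray is pressed fully home and the catch has snapped over it (x of tray_claws in the frame of slots between -0.004 and 0.004 m and y of tray_claws in the frame of slots between -0.005 and 0.005 m and z of tray_claws in the frame of slots between -0.003 and 0.003 m and angle between the x axis of tray and the x axis of station, either way round below 0.12 rad and angle between tray's own z axis and vertical below 0.1 rad and value of joint catch below 0.0015 m), for 0.2 s.
3. the skip is tipped right over (all of step 2 and value of joint skip above 1.9 rad), for 0.1 s.
4. all three nuts have dropped into the tray and the skip is back upright (all of step 2 and x of nut0_center in the frame of tray_mid between -0.054 and 0.054 m and y of nut0_center in the frame of tray_mid between -0.057 and 0.057 m and z of nut0_center in the frame of tray_mid between 0 and 0.028 m and x of nut1_center in the frame of tray_mid between -0.054 and 0.054 m and y of nut1_center in the frame of tray_mid between -0.057 and 0.057 m and z of nut1_center in the frame of tray_mid between 0 and 0.028 m and x of nut2_center in the frame of tray_mid between -0.054 and 0.054 m and y of nut2_center in the frame of tray_mid between -0.057 and 0.057 m and z of nut2_center in the frame of tray_mid between 0 and 0.028 m and value of joint skip below 0.06 rad), for 0.2 s.
At the end, for the whole second after the job is handed in: Tray locked on the upright (claw point within 4, 5 and 3 mm of site slots in x, y, z; x axis within 0.12 rad, tilt under 0.1 rad; catch within 1.5 mm of forward), all three nuts inside the tray below its rim, skip upright (below 0.06 rad), tray and skip at rest (all of step 4 and linear speed of tray below 0.02 m/s and velocity of joint skip between -0.1 and 0.1 rad/s); the robot touches nothing.
It fails at once if the vice is moved by more than 20 mm (distance of vice from where it was at the start of the episode above 0.02 m).
It fails at once if the fan is moved by more than 20 mm (distance of fan from where it was at the start of the episode above 0.02 m).
It fails at once if the cradle is moved by more than 20 mm (distance of cradle from where it was at the start of the episode above 0.02 m).
It fails at once if the case is moved by more than 20 mm (distance of case from where it was at the start of the episode above 0.02 m).
It fails at once if the skip is slammed back upright (faster than 3.5 rad/s near home) (value of joint skip below 0.4 rad and velocity of joint skip below -3.5 rad/s).
It also fails if it takes over 72 s, if anything falls off the work surface, if the arm or the gripper's body presses on something with over 40 N, if the wrist force passes 120 N, or if a joint passes its speed limit or range.

### The arm

A 6-joint arm with a two-finger parallel gripper is mounted at the origin on the work surface. World frame = base frame: x ahead of the robot, y to its left, z up, the work surface at z = 0. Lengths are in m, angles in rad, forces in N, time in s.
With the tool pointing down it reaches from about 0.35 to 0.975 m from the base axis. Payload 4.9 kg.
Tool frame: the origin (TCP) lies between the finger pads; the fingertips stand 17 mm ahead of it and the grasp point (between the pads) lies 2 mm behind it; z points along the fingers, y is the direction in which the jaws open and shut (so a half turn about z gives the same grasp; the last joint's range is limited). The gripper opens to 85 mm and grips with 20 to 120 N. Pads are 22 mm wide; open, the fingers measure 114 mm over their backs; the gripper's body (76 mm by 85 mm) begins 54 mm behind the grasp point. The pads swing forward as they close: fully open they stand 13 mm farther back than shut.
Start: joints at [1.176, 0.053, 1.613, -0, 1.476, -0.119], TCP at [0.17, 0.601, 0.248] pointing down, gripper open.
Joint ranges: [-3.01, 3.01], [-1.01, 2.22], [0.06, 2.58], [-1.02, 4.17], [0.09, 2.62], [-3.14, 3.14]. Speed limits (rad/s): [2.57, 2.57, 3.14, 3.14, 3.14, 3.14].

### API

Orientations are given as a unit quaternion [w, x, y, z].
In Python, from plant import state, grab_frame, camera_model, job_done, find_in, silhouettes, landmark_of gives the robot as it stands.
- The arm moves only by the shell command python3 -m crank 'ROWS'. ROWS is JSON, a list of rows, each an object with "angular": the turn, a rotation vector about the tool's x, y, z each as a share of 5 degrees, from -1 to 1, a list of three; "delta_pos": the shift along the tool's x, y, z each as a share of 3 cm, from -1 to 1, a list of three; "gripper": the opening, from 0 (shut) to 1 (fully open). In form: [{"angular": [ax, ay, az], "delta_pos": [tx, ty, tz], "gripper": gripper}, ...]. A call has 1 to 12 rows; each row shifts and turns the commanded pose from where the row before left it, along the tool's axes as they then stand; what a row does not reach is not made up. A row lasts 1/8 s, in which the tool goes at most 62.5 mm and 10.7 degrees, less where a joint would pass 70% of its speed; a pose out of reach is approached as far as the arm can. A call with a number of a shift or a turn outside -1 to 1 is refused whole. A call with a gripper value outside its range is refused whole. The fingers move at their own pace and stop on an object; the grip force is fixed at half the most. Time passes only in rows, so rows that do not move let the fingers close. It gives the time, the measured TCP pose, the force and the opening at its end, in the units of the state.
- state(): the state, without advancing time (a new reading comes with each control period).
- grab_frame(name): name is "scene" or "top" or "wrist"; returns the picture (480x640x3 uint8, red, green, blue); there is no depth.
- camera_model(name): a dict with "camera_matrix" (3x3 intrinsics, pixels), "rvec" (rotation vector, rad) and "tvec" (3), from world to camera coordinates, as OpenCV has them; the wrist camera has in their place "mount" (4x4, takes a point from camera to tool coordinates, whose origin is the TCP and whose axes are the flange's). Camera axes: x right, y down, z forward; pixel columns grow to the right and rows downward; lengths in m; the calibration is good to about 2 mm. A picture is of the moment at which its call begins: read the wrist's pose just before it. camera_model takes no time and is no camera call.
- job_done(): hands the job in, once; it reports no verdict.
Trained networks look in the newest picture that a camera, given by its name, has taken for a name from the list of things; names that differ only in an ending like _2 or _b are one class to them, and where a whole thing is asked for, a point or a joint stands for the part that bears it (a point fixed in the world has none). Each returns a list of dicts, best first, with "conf" (0 to 1); they miss things now and then, are a little off and sometimes report something else, mostly with a low value. They report only what shows in the picture. A call takes as long as a camera call.
- find_in(camera, target): "bbox" ([left, top, right, bottom] in pixels, round what is visible of it).
- silhouettes(camera, target): "mask" (480x640 bool, what is visible of it) and "bbox" ([left, top, right, bottom] in pixels, round what is visible of it).
- landmark_of(camera, target): "pixel" ([column, row] in pixels: a listed point, or the origin of a listed thing).
The state is a dict: "time": time; "joint_pos": joint angles; "joint_vel": joint speeds; "joint_efforts": joint torques, N m; "tool_pos": TCP position; "tool_rot": TCP orientation; "contact_force": force on the tool from outside, world axes, zero at the start; "ft_torque": the same for the moment, N m; "gripper_width": opening from 0.0 (shut) to 1.0 (fully open).
Only numpy, scipy, OpenCV 4.12 (cv2) and the standard library are available. Lean on these libraries where they do the work, as an engineer would, in place of code of your own. Each camera call takes 0.05 s, during which the arm holds its last target.

## Working session

There is one attempt and no reset: what is moved stays moved. The work goes in short steps, Python scripts to look and compute and a shell command to move; the robot and the scene stay as the last step left them, time stands still between calls to the robot, and variables do not carry over. Pictures are saved under pics/ and viewed, and the job is handed in when it is done.

```bash
ls; mkdir -p pics; cat > h.py <<'E'
import numpy as np, cv2
from scipy.spatial.transform import Rotation as R
from plant import *
def cam(name):
    m=camera_model(name); K=np.array(m["camera_matrix"])
    if "mount" in m:
        s=state(); q=s["tool_rot"]; T=np.eye(4); T[:3,:3]=R.from_quat([q[1],q[2],q[3],q[0]]).as_matrix(); T[:3,3]=s["tool_pos"]
        C=T@np.array(m["mount"]); W=np.linalg.inv(C)
    else:
        W=np.eye(4); W[:3,:3]=cv2.Rodrigues(np.array(m["rvec"],float))[0]; W[:3,3]=np.array(m["tvec"]).ravel()
    return K,W
def proj(K,W,p):
    c=(W[:3,:3]@np.atleast_2d(p).T).T+W[:3,3]; u=(K@c.T).T; return u[:,:2]/u[:,2:]
def ray(K,W,px):
    C=np.linalg.inv(W); d=C[:3,:3]@np.linalg.inv(K)@np.array([px[0],px[1],1.]); return C[:3,3],d/np.linalg.norm(d)
def onz(K,W,px,z):
    o,d=ray(K,W,px); return o+d*(z-o[2])/d[2]
def tri(rays):
    A=np.zeros((3,3));b=np.zeros(3)
    for o,d in rays:
        P=np.eye(3)-np.outer(d,d);A+=P;b+=P@o
    p=np.linalg.solve(A,b); return p,[float(np.linalg.norm((np.eye(3)-np.outer(d,d))@(p-o))) for o,d in rays]
def snap(n,f):
    i=grab_frame(n); cv2.imwrite("pics/"+f,i[:,:,::-1]); return i
E
python3 - <<'E'
from h import *
np.set_printoptions(precision=4,suppress=True)
s=state(); print(s)
for n in ["scene","top","wrist"]:
    K,W=cam(n); snap(n,n+"0.png"); C=np.linalg.inv(W); print(n,K[0,0],C[:3,3],C[:3,2])
    for t in ["slots","tray_grip","tray_claws","tray","tray_mid","skip_hinge","skip_lever","station","nut0_center","vice","fan","cradle","case"]:
        r=landmark_of(n,t); print(t,[(np.round(x["pixel"],1).tolist(),round(x["conf"],2)) for x in r[:2]])
E
```

```text
pics
{'time': 0.0, 'joint_pos': array([ 1.176 ,  0.0533,  1.6143, -0.    ,  1.476 , -0.119 ]), 'joint_vel': array([ 0.0004, -0.001 ,  0.0015,  0.0001, -0.0008,  0.0013]), 'joint_efforts': array([  0.0026, -39.3683, -37.0177,   0.    ,   0.0071,  -0.    ]), 'tool_pos': array([0.17  , 0.6008, 0.2471]), 'tool_rot': array([-0.0002,  0.1375,  0.9905, -0.001 ]), 'contact_force': array([0.1664, 0.0203, 0.4519]), 'ft_torque': array([ 0.0448, -0.0079, -0.0176]), 'gripper_width': 1.0027258058504043}
scene 529.0151548947022 [1.5098 0.4831 0.7971] [-0.7388 -0.4207 -0.5265]
slots [([325.0, 287.6], 0.57)]
tray_grip [([257.1, 237.0], 0.6)]
tray_claws [([250.1, 251.7], 0.78), ([260.4, 249.8], 0.47)]
tray [([259.2, 252.5], 0.56)]
tray_mid [([257.2, 248.2], 0.59), ([254.1, 250.1], 0.58)]
skip_hinge []
skip_lever [([421.9, 240.1], 0.58)]
station [([327.4, 328.4], 0.81), ([254.4, 237.6], 0.43)]
nut0_center [([257.7, 251.6], 0.65)]
vice [([190.5, 277.9], 0.63), ([255.0, 235.6], 0.44)]
fan [([528.3, 371.9], 0.97), ([192.1, 278.6], 0.31)]
cradle []
case [([186.1, 237.1], 0.69)]
top 510.95774285040164 [ 0.3225 -0.0389  1.4388] [ 0.2025  0.0071 -0.9793]
slots [([294.1, 191.9], 0.81)]
tray_grip [([403.0, 272.8], 0.59)]
tray_claws [([400.3, 253.9], 0.9)]
tray [([402.6, 277.3], 0.61)]
tray_mid [([405.1, 279.7], 0.7)]
skip_hinge [([259.7, 244.9], 0.96)]
skip_lever [([230.0, 239.4], 0.89)]
station [([292.1, 204.8], 0.74), ([404.1, 268.3], 0.36)]
nut0_center [([402.4, 254.1], 0.58), ([253.3, 207.6], 0.43)]
vice [([435.8, 219.0], 0.6)]
fan [([147.9, 219.9], 0.63)]
cradle [([143.3, 270.9], 0.62)]
case [([488.8, 276.6], 0.61)]
wrist 424.58870246543586 [0.1063 0.6203 0.3733] [ 0.2518 -0.0718 -0.9651]
slots []
tray_grip []
tray_claws []
tray []
tray_mid []
skip_hinge []
skip_lever []
station []
nut0_center []
vice []
fan []
cradle []
case []
```

View pics/scene0.png

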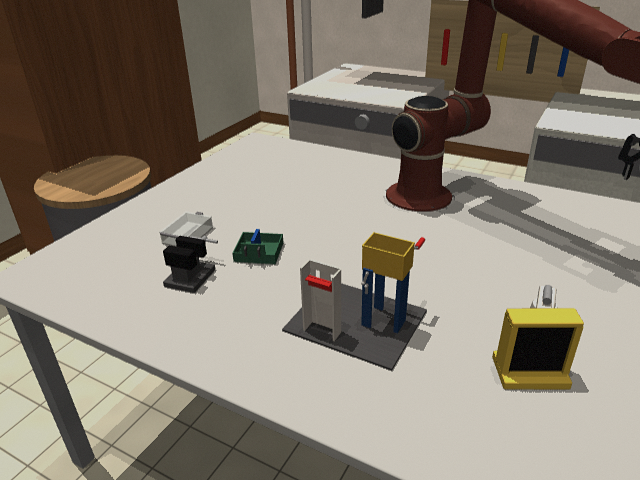

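View pics/top0.png

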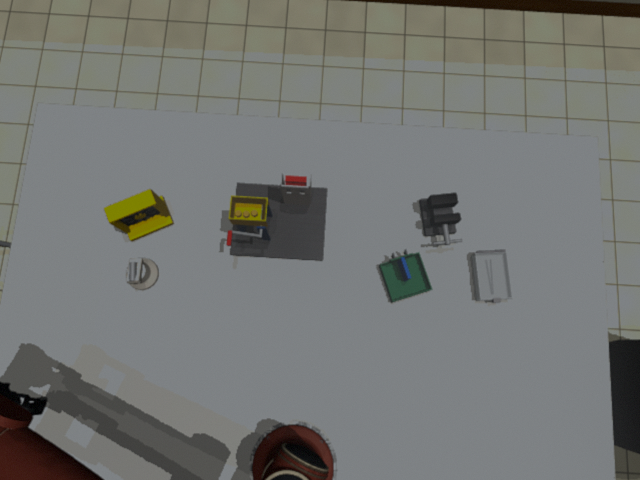

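```bash
python3 - <<'E'
from h import *
np.set_printoptions(precision=4,suppress=True)
k,w=cam("top")
for n,p,z in [("slots",(294.1,191.9),.119),("st",(292.1,204.8),0),("hinge",(259.7,244.9),.155),("lever",(230,239.4),.155+.08*np.cos(1.152)),("grip",(403,272.8),.052),("claws",(400.3,253.9),.044),("tray",(402.6,277.3),0),("mid",(405.1,279.7),.003),("vice",(435.8,219),0),("fan",(147.9,219.9),0),("cradle",(143.3,270.9),0),("case",(488.8,276.6),0)]: print(n,onz(k,w,p,z))
k,w=cam("scene")
for n,p,z in [("slots",(325,287.6),.119),("lever",(421.9,240.1),.155+.08*np.cos(1.152)),("claws",(250.1,251.7),.044),("grip",(257.1,237),.052),("fan",(528,372),0)]: print(n,onz(k,w,p,z))
E
```

```text
slots [0.7171 0.0431 0.119 ]
st [0.7133 0.0535 0.    ]
hinge [0.5601 0.1185 0.155 ]
lever [0.5633 0.1897 0.1875]
grip [ 0.5263 -0.2664  0.052 ]
claws [ 0.5798 -0.2587  0.044 ]
tray [ 0.5211 -0.2742  0.    ]
mid [ 0.5143 -0.2809  0.003 ]
vice [ 0.6972 -0.3656  0.    ]
fan [0.6418 0.4662 0.    ]
cradle [0.4933 0.46   0.    ]
case [ 0.5384 -0.5184  0.    ]
slots [0.7174 0.0423 0.119 ]
lever [0.55   0.1932 0.1875]
claws [ 0.581  -0.2569  0.044 ]
grip [ 0.5214 -0.2749  0.052 ]
fan [ 0.6413  0.465  -0.    ]
```

Both views agree on the layout: station at about (0.717, 0.043) and tray at (0.52, -0.27), with the tray yawed about 15°. I'll raise and square the tool, then pass over the station for a close wrist view.

```bash
python3 -m crank '[{"angular":[0,0,-1],"delta_pos":[0,0,-1],"gripper":1},{"angular":[0,0,-1],"delta_pos":[0,0,-1],"gripper":1},{"angular":[0,0,-1],"delta_pos":[0,0,-1],"gripper":1},{"angular":[0,0,-0.16],"delta_pos":[-0.65,-1,0],"gripper":1},{"angular":[0,0,0],"delta_pos":[-0.65,-1,0],"gripper":1},{"angular":[0,0,0],"delta_pos":[-0.65,-1,0],"gripper":1},{"angular":[0,0,0],"delta_pos":[-0.65,-1,0],"gripper":1},{"angular":[0,0,0],"delta_pos":[-0.65,-1,0],"gripper":1},{"angular":[0,0,0],"delta_pos":[-0.65,-1,0],"gripper":1},{"angular":[0,0,0],"delta_pos":[-0.65,-1,0],"gripper":1},{"angular":[0,0,0],"delta_pos":[-0.65,-1,0],"gripper":1},{"angular":[0,0,0],"delta_pos":[-0.65,-1,0],"gripper":1}]'
python3 -m crank '[{"angular":[0,0,0],"delta_pos":[-0.85,-1,-0.5],"gripper":1},{"angular":[0,0,0],"delta_pos":[-0.85,-1,-0.5],"gripper":1},{"angular":[0,0,0],"delta_pos":[-0.85,-1,-0.5],"gripper":1},{"angular":[0,0,0],"delta_pos":[-0.85,-1,-0.5],"gripper":1},{"angular":[0,0,0],"delta_pos":[-0.85,-1,0],"gripper":1},{"angular":[0,0,0],"delta_pos":[-0.85,-1,0],"gripper":1},{"angular":[0,0,0],"delta_pos":[0,-1,0],"gripper":1},{"angular":[0,0,0],"delta_pos":[0,0,0],"gripper":1}]'
python3 - <<'E'
from h import *
np.set_printoptions(precision=4,suppress=True)
s=state(); print(s["time"],s["tool_pos"],s["tool_rot"])
K,W=cam("wrist"); snap("wrist","w1.png")
for t in ["slots","station","skip_hinge","skip_lever","nut0_center"]:
    r=landmark_of("wrist",t); print(t,[(np.round(x["pixel"],1).tolist(),round(x["conf"],2)) for x in r[:3]])
E
```

```text
time: 3.6
tool_pos: [0.3457, 0.3301, 0.3385]
tool_rot: [0.0, -0.0, 1.0, 0.0]
contact_force: [0.7, -1.2, 0.2]
gripper_width: 0.999
time: 4.6
tool_pos: [0.4985, 0.1197, 0.3983]
tool_rot: [-0.0, 0.002, 1.0, 0.0]
contact_force: [0.1, 0.3, 0.3]
gripper_width: 0.998
4.6 [0.4985 0.1197 0.3983] [-0.      0.0015  1.      0.    ]
slots [([245.4, 392.8], 0.82)]
station [([259.7, 338.0], 0.67)]
skip_hinge []
skip_lever [([401.0, 282.7], 0.93)]
nut0_center [([376.2, 345.7], 0.68), ([333.3, 349.2], 0.62)]
```

View pics/w1.png

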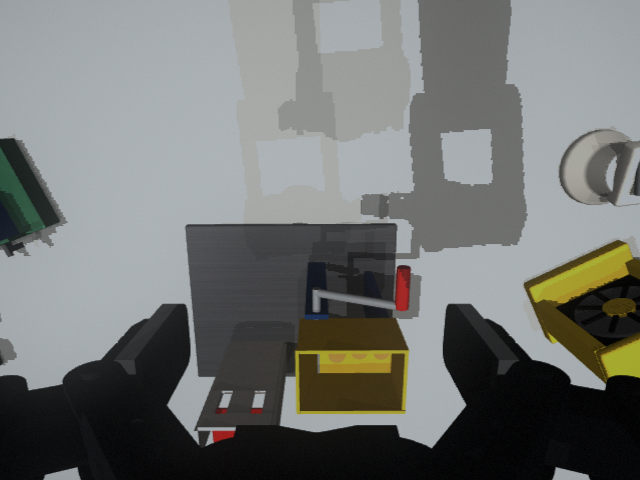

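The wrist view is upside down, with +x running down the image. It shows the slots at about (242, 402), the skip rim from (295, 350) to (407, 412), and the lever grip at (402, 288). Next I'll fit the station pose from these.

```bash
python3 - <<'E'
from h import *
np.set_printoptions(precision=4,suppress=True)
K,W=cam("wrist")
for n,p,z in [("slots",(245.4,392.8),.119),("lever",(401,282.7),.1875),("rimNR",(295,350),.215),("rimNL",(407,350),.215),("rimFR",(299,412),.215),("rimFL",(405,412),.215),("baseNR",(187,226),.008),("baseNL",(396,225),.008),("upNR",(230,341),.0),]: print(n,onz(K,W,p,z))
i=cv2.imread("pics/w1.png"); c=i[215:460,170:440]; cv2.imwrite("pics/w1c.png",cv2.resize(c,None,fx=2.4,fy=2.4,interpolation=cv2.INTER_CUBIC))
E
```

```text
slots [0.7152 0.0456 0.119 ]
lever [0.5604 0.1943 0.1875]
rimNR [0.608  0.1057 0.215 ]
rimNL [0.6079 0.1964 0.215 ]
rimFR [0.6665 0.1084 0.215 ]
rimFL [0.6663 0.1981 0.215 ]
baseNR [ 0.5542 -0.0383  0.008 ]
baseNL [0.5526 0.2222 0.008 ]
upNR [0.7174 0.0053 0.    ]
```

View pics/w1c.png

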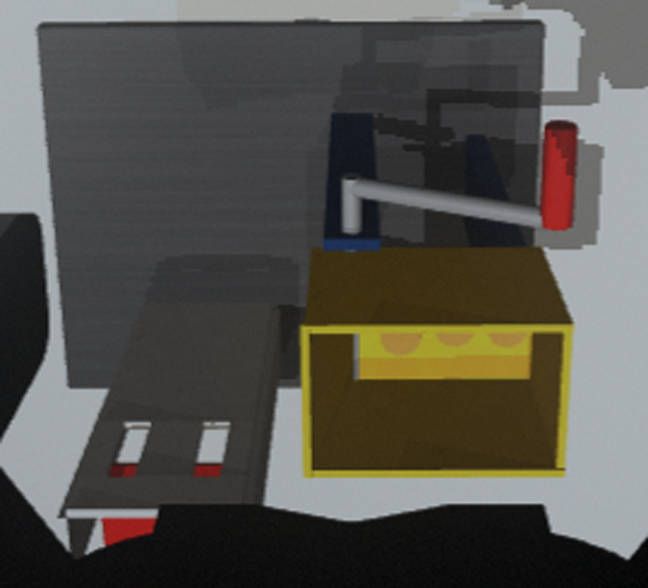

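```bash
python3 - <<'E'
from h import *
from scipy.optimize import least_squares
np.set_printoptions(precision=4,suppress=True)
K,W=cam("wrist")
c=lambda u,v:(170+u/2.4,215+v/2.4)
pts=[((-.104,.064,.215),c(303,326)),((-.104,.155,.215),c(572,324)),((-.043,.064,.215),c(305,475)),((-.043,.155,.215),c(565,474)),
((0,-.024,.119),c(127,423)),((0,-.012,.119),c(150,423)),((0,.012,.119),c(206,423)),((0,.024,.119),c(230,423)),
((0,-.024,.157),c(110,476)),((0,-.012,.157),c(136,476)),((0,.012,.157),c(194,476)),((0,.024,.157),c(221,476)),
((-.1495,.08+.08*np.sin(1.152),.155+.08*np.cos(1.152)),(401,282.7)),((0,-.039,.177),c(66,511)),((0,.039,.177),c(266,503))]
P=np.array([a for a,b in pts]);Q=np.array([b for a,b in pts])
def f(v):
    c_,s_=np.cos(v[2]),np.sin(v[2]); M=np.array([[c_,-s_,0],[s_,c_,0],[0,0,1]])
    return proj(K,W,P@M.T+[v[0],v[1],v[3] if len(v)>3 else 0])-Q
for x0 in ([.715,.043,0],[.715,.043,0,0]):
    r=least_squares(lambda v:f(v).ravel(),x0,loss="soft_l1"); print(r.x,np.degrees(r.x[2])); 
print(f(r.x))
for p in [(187,226),(197,375)]: print(onz(K,W,p,.008))
E
```

```text
[0.7128 0.0448 0.0198] 1.1369994756287436
[ 0.7147  0.0446  0.0176 -0.0029] 1.0106861911478755
[[ 0.1807 -0.8816]
 [-0.4424 -1.6918]
 [ 1.401   1.0406]
 [-0.3815 -0.039 ]
 [ 0.2329 -0.0933]
 [ 1.5428 -0.2492]
 [ 0.0036 -0.5609]
 [ 0.9046 -0.7169]
 [-0.6167  0.5485]
 [ 0.3701  0.3824]
 [-0.1472  0.0499]
 [ 0.4321 -0.1163]
 [ 0.0532  1.1682]
 [-2.49   -0.2313]
 [-5.3578  1.983 ]]
[ 0.5542 -0.0383  0.008 ]
[ 0.7649 -0.0411  0.008 ]
```

```bash
python3 -m crank '[{"angular":[0,0,0],"delta_pos":[0.15,-1,0],"gripper":1},{"angular":[0,0,0],"delta_pos":[0.15,-1,0],"gripper":1},{"angular":[0,0,0],"delta_pos":[0.15,-1,0],"gripper":1},{"angular":[0,0,0],"delta_pos":[0.15,-1,0],"gripper":1},{"angular":[0,0,0],"delta_pos":[0.15,-1,0],"gripper":1},{"angular":[0,0,0],"delta_pos":[0.15,-1,0.3],"gripper":1},{"angular":[0,0,0],"delta_pos":[0.15,-1,0.5],"gripper":1},{"angular":[0,0,0],"delta_pos":[0.15,-1,0.5],"gripper":1},{"angular":[0,0,0],"delta_pos":[0.15,-1,0.5],"gripper":1},{"angular":[0,0,0],"delta_pos":[0.15,-1,0.5],"gripper":1},{"angular":[0,0,0],"delta_pos":[0.15,-1,0.5],"gripper":1},{"angular":[0,0,0],"delta_pos":[0.15,-1,0.5],"gripper":1}]'
python3 -m crank '[{"angular":[0,0,0],"delta_pos":[0,-0.7,0],"gripper":1},{"angular":[0,0,0],"delta_pos":[0,0,0],"gripper":1},{"angular":[0,0,0],"delta_pos":[0,0,0],"gripper":1}]'
python3 - <<'E'
from h import *
np.set_printoptions(precision=4,suppress=True)
s=state(); print(s["time"],s["tool_pos"],s["tool_rot"])
K,W=cam("wrist"); snap("wrist","w2.png")
for t,z in [("tray_grip",.052),("tray_claws",.044),("tray",0),("tray_mid",.003)]:
    r=landmark_of("wrist",t); print(t,[(np.round(x["pixel"],1).tolist(),round(x["conf"],2),onz(K,W,x["pixel"],z)) for x in r[:2]])
E
```

```text
time: 6.4
tool_pos: [0.4444, -0.2392, 0.299]
tool_rot: [0.0, -0.001, 1.0, -0.0]
contact_force: [0.7, -0.2, 0.6]
gripper_width: 1.0
time: 6.78
tool_pos: [0.4448, -0.2594, 0.3003]
tool_rot: [0.001, -0.0, 1.0, -0.0]
contact_force: [0.7, -0.1, 0.2]
gripper_width: 1.001
6.775 [ 0.4448 -0.2594  0.3003] [ 0.0006 -0.0004  1.     -0.0002]
tray_grip [([300.6, 286.4], 0.92, array([ 0.5256, -0.2734,  0.052 ])), ([222.2, 414.1], 0.56, array([ 0.6657, -0.3551,  0.052 ]))]
tray_claws [([315.6, 326.6], 0.77, array([ 0.5711, -0.2593,  0.044 ]))]
tray [([302.1, 258.7], 0.7, array([ 0.515 , -0.2736,  0.    ]))]
tray_mid [([299.1, 261.6], 0.85, array([ 0.5172, -0.2766,  0.003 ]))]
```

View pics/w2.png

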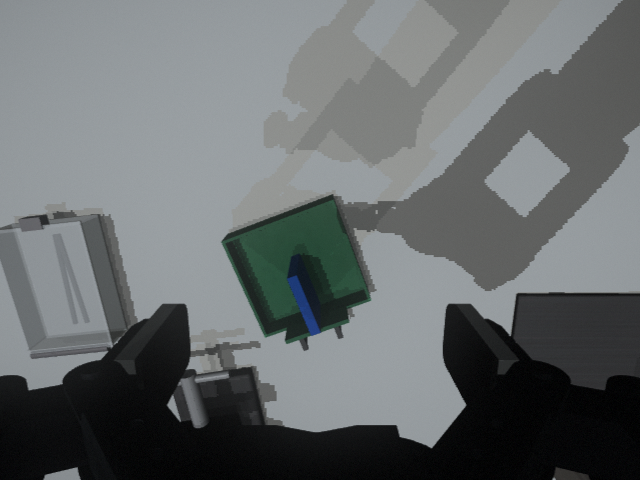

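The tray sits at about (300, 265), with the blue fin running from (297, 257) to (315, 332) and the claws pointing to +x. I'll zoom in and fit its pose.

```bash
python3 - <<'E'
import cv2
i=cv2.imread("pics/w2.png"); c=i[185:360,210:385]; cv2.imwrite("pics/w2c.png",cv2.resize(c,None,fx=3.4,fy=3.4,interpolation=cv2.INTER_CUBIC))
E
```

```text
(no output)
```

View pics/w2c.png

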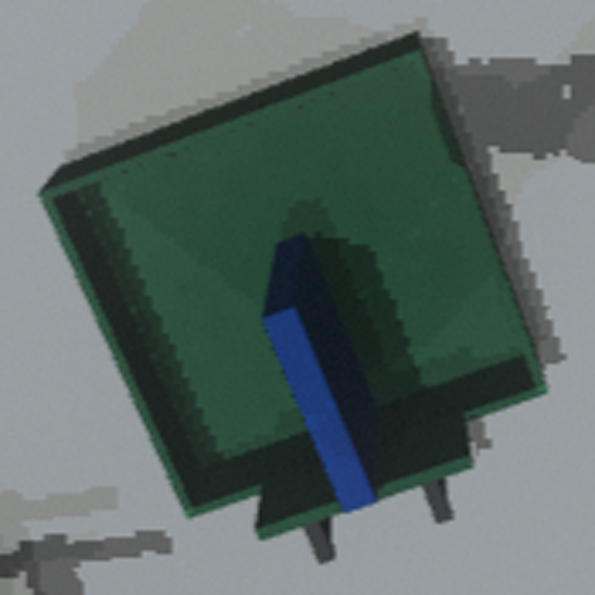

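```bash
python3 - <<'E'
from h import *
from scipy.optimize import least_squares
np.set_printoptions(precision=4,suppress=True)
K,W=cam("wrist")
c=lambda u,v:(210+u/3.4,185+v/3.4)
pts=[((-.055,-.058,.03),c(42,192)),((-.055,.058,.03),c(422,48)),((.055,.058,.03),c(547,388)),((.055,-.058,.03),c(190,517)),
((-.055+.049-.003,-.005,.07),c(263,318)),((-.009,.005,.07),c(297,306)),((.052,-.005,.07),c(345,511)),((.052,.005,.07),c(377,499)),
((.055,-.032,.06),c(257,538)),((.055,.032,.06),c(472,467))]
P=np.array([a for a,b in pts]);Q=np.array([b for a,b in pts])
def f(v):
    c_,s_=np.cos(v[2]),np.sin(v[2]); M=np.array([[c_,-s_,0],[s_,c_,0],[0,0,1]])
    return proj(K,W,P@M.T+[v[0],v[1],v[3] if len(v)>3 else 0])-Q
for x0 in ([.515,-.274,.25],[.515,-.274,.25,0]):
    r=least_squares(lambda v:f(v).ravel(),x0,loss="soft_l1"); v=r.x; print(v,np.degrees(v[2]),"grip",v[0]+.01*np.cos(v[2]),v[1]+.01*np.sin(v[2]))
print(f(r.x))
a=v[2]; ct=state()["tool_pos"]; d=np.array([v[0]+.01*np.cos(a)-ct[0],v[1]+.01*np.sin(a)-ct[1]])
print("tool xy after yaw (x,y):",-(d@[np.cos(a),np.sin(a)])/.03,(d@[-np.sin(a),np.cos(a)])/.03)
E
```

```text
[ 0.517  -0.2767  0.362 ] 20.738391111985027 grip 0.5263385113077652 -0.27320369324377386
[ 0.5191 -0.2769  0.3632 -0.0054] 20.81054969708135 grip 0.5284634404537236 -0.27329929848813356
[[-0.254  -0.4337]
 [-0.5975  0.2618]
 [-0.0123  0.5414]
 [-0.5602 -0.7501]
 [-0.145   0.2038]
 [ 0.1829  0.0243]
 [-0.0691  0.742 ]
 [ 0.5153  0.8376]
 [ 0.9637 -0.5935]
 [ 0.093  -1.1628]]
tool xy after yaw (x,y): -2.451508965349015 -1.428837373611058
```

```bash
python3 -m crank '[{"angular":[0,0,-1],"delta_pos":[0,0,0.8],"gripper":0.6},{"angular":[0,0,-1],"delta_pos":[0,0,0.8],"gripper":0.6},{"angular":[0,0,-1],"delta_pos":[0,0,0.8],"gripper":0.6},{"angular":[0,0,-1],"delta_pos":[0,0,0.8],"gripper":0.6},{"angular":[0,0,-0.16],"delta_pos":[0,0,0],"gripper":0.6},{"angular":[0,0,0],"delta_pos":[-0.8,-0.48,0.3],"gripper":0.6},{"angular":[0,0,0],"delta_pos":[-0.8,-0.48,0.3],"gripper":0.6},{"angular":[0,0,0],"delta_pos":[-0.8,-0.48,0.3],"gripper":0.6},{"angular":[0,0,0],"delta_pos":[0,0,0],"gripper":0.6},{"angular":[0,0,0],"delta_pos":[0,0,0],"gripper":0.6}]'
python3 - <<'E'
from h import *
np.set_printoptions(precision=4,suppress=True)
s=state(); print(s["time"],s["tool_pos"],s["tool_rot"])
K,W=cam("wrist"); snap("wrist","w3.png")
for t,z in [("tray_grip",.052),("tray_claws",.044)]:
    r=landmark_of("wrist",t); print(t,[(np.round(x["pixel"],1).tolist(),round(x["conf"],2),onz(K,W,x["pixel"],z)) for x in r[:2]])
E
```

```text
time: 8.28
tool_pos: [0.5269, -0.2749, 0.1774]
tool_rot: [0.0, -0.18, 0.984, -0.0]
contact_force: [-0.3, 0.1, -0.1]
gripper_width: 0.599
8.275 [ 0.5269 -0.2749  0.1774] [ 0.0003 -0.1804  0.9836 -0.0004]
tray_grip [([319.1, 236.7], 0.7, array([ 0.5261, -0.2725,  0.052 ]))]
tray_claws [([312.5, 303.4], 0.63, array([ 0.572 , -0.2596,  0.044 ]))]
```

View pics/w3.png

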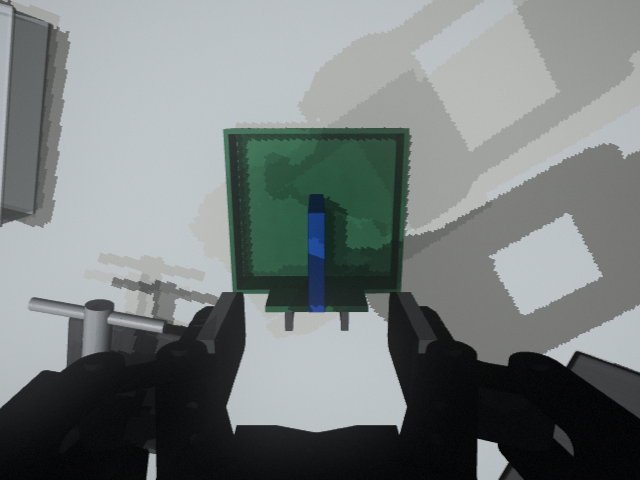

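```bash
python3 - <<'E'
from h import *
np.set_printoptions(precision=4,suppress=True)
K,W=cam("wrist"); s=state(); q=s["tool_rot"]; Rm=R.from_quat([*q[1:],q[0]]).as_matrix()
for p in [(165,327),(190,325)]:
  for z in (.05,.08):
    w=onz(K,W,p,z); print(p,z,w,Rm.T@(w-s["tool_pos"]))
print((s["tool_pos"][2]-.05)/.03)
E
```

```text
(165, 327) 0.05 [ 0.6188 -0.3445  0.05  ] [-0.0614 -0.0978  0.1274]
(165, 327) 0.08 [ 0.6004 -0.3389  0.08  ] [-0.0463 -0.086   0.0974]
(190, 325) 0.05 [ 0.6116 -0.3297  0.05  ] [-0.06   -0.0814  0.1274]
(190, 325) 0.08 [ 0.5941 -0.3258  0.08  ] [-0.045  -0.0716  0.0973]
4.241494139327457
```

```bash
python3 -m crank '[{"angular":[0,0,0],"delta_pos":[0,0,1],"gripper":0.6},{"angular":[0,0,0],"delta_pos":[0,0,1],"gripper":0.6},{"angular":[0,0,0],"delta_pos":[0,0,1],"gripper":0.6},{"angular":[0,0,0],"delta_pos":[0,0,0.8],"gripper":0.6},{"angular":[0,0,0],"delta_pos":[0,0,0.44],"gripper":0.6},{"angular":[0,0,0],"delta_pos":[0,0,0],"gripper":0.3},{"angular":[0,0,0],"delta_pos":[0,0,0],"gripper":0},{"angular":[0,0,0],"delta_pos":[0,0,0],"gripper":0},{"angular":[0,0,0],"delta_pos":[0,0,0],"gripper":0},{"angular":[0,0,0],"delta_pos":[0,0,0],"gripper":0}]'
```

```text
time: 9.68
tool_pos: [0.5279, -0.2755, 0.0508]
tool_rot: [0.001, -0.181, 0.984, -0.001]
contact_force: [-0.0, -0.9, 6.1]
gripper_width: 0.11
```

```bash
python3 -m crank '[{"angular":[0,0,0],"delta_pos":[0,0,-0.6],"gripper":0},{"angular":[0,0,0],"delta_pos":[0,0,-0.8],"gripper":0},{"angular":[0,0,0],"delta_pos":[0,0,-0.9],"gripper":0},{"angular":[0,0,0],"delta_pos":[0,0,-0.9],"gripper":0},{"angular":[0,0,0],"delta_pos":[0,0,-0.7],"gripper":0},{"angular":[0,0,0],"delta_pos":[0.2,0.6,0],"gripper":0},{"angular":[0,0,0.5],"delta_pos":[0.2,0.8,0],"gripper":0},{"angular":[0,0,0.8],"delta_pos":[0,0.8,0],"gripper":0},{"angular":[0,0,0.8],"delta_pos":[0,0.8,0],"gripper":0},{"angular":[0,0,0.8],"delta_pos":[0,0.8,0],"gripper":0},{"angular":[0,0,0.8],"delta_pos":[0,0.8,0],"gripper":0},{"angular":[0,0,0.36],"delta_pos":[0,0.8,0],"gripper":0}]'
python3 - <<'E'
from h import *
np.set_printoptions(precision=4,suppress=True)
s=state(); print(s["time"],s["tool_pos"],s["tool_rot"],s["gripper_width"])
q=s["tool_rot"]; Rm=R.from_quat([*q[1:],q[0]]).as_matrix(); print("yaw",np.degrees(np.arctan2(-Rm[0,1],Rm[1,1]))); print(Rm.T@(np.array([.62,.045,.16])-s["tool_pos"])/.03)
E
```

```text
time: 11.18
tool_pos: [0.4787, -0.1212, 0.1659]
tool_rot: [-0.0, -0.004, 1.0, 0.0]
contact_force: [0.4, -0.1, -2.4]
gripper_width: 0.108
11.175 [ 0.4787 -0.1212  0.1659] [-0.0005 -0.0036  1.      0.0003] 0.10750160205605128
yaw 0.41718976719115825
[-4.7498  5.5069  0.1964]
```

```bash
python3 -m crank '[{"angular":[0,0,0],"delta_pos":[-0.3,0.9,0],"gripper":0},{"angular":[0,0,0],"delta_pos":[-0.6,1,0],"gripper":0},{"angular":[0,0,0],"delta_pos":[-0.6,1,0],"gripper":0},{"angular":[0,0,0],"delta_pos":[-0.6,1,0],"gripper":0},{"angular":[0,0,0],"delta_pos":[-0.6,0.9,0],"gripper":0},{"angular":[0,0,0],"delta_pos":[-0.5,0.5,0],"gripper":0},{"angular":[0,0,0],"delta_pos":[-0.3,0.2,0],"gripper":0},{"angular":[0,0,0],"delta_pos":[0,0,0],"gripper":0},{"angular":[0,0,0],"delta_pos":[0,0,0],"gripper":0}]'
python3 - <<'E'
from h import *
np.set_printoptions(precision=4,suppress=True)
s=state(); print(s["time"],s["tool_pos"],s["tool_rot"],s["gripper_width"])
for n in ["wrist","scene","top"]:
  K,W=cam(n); i=snap(n,n+"4.png")
  if n!="wrist":
    u,v=(320,280) if n=="scene" else (280,220)
    cv2.imwrite("pics/%s4c.png"%n,cv2.resize(i[v-75:v+75,u-100:u+100,::-1],None,fx=4,fy=4,interpolation=cv2.INTER_CUBIC))
  for t,z in [("tray_grip",s["tool_pos"][2]+.002),("tray_claws",s["tool_pos"][2]-.006),("slots",.119)]:
    r=landmark_of(n,t); print(n,t,[(np.round(x["pixel"],1).tolist(),round(x["conf"],2),onz(K,W,x["pixel"],z)) for x in r[:2]])
E
```

```text
time: 12.3
tool_pos: [0.5826, 0.0429, 0.1659]
tool_rot: [-0.0, -0.004, 1.0, -0.0]
contact_force: [-0.6, -0.4, -2.8]
gripper_width: 0.112
12.3 [0.5826 0.0429 0.1659] [-0.0004 -0.0039  1.     -0.0001] 0.11185646558854326
wrist tray_grip [([315.6, 339.0], 0.83, array([0.5826, 0.0436, 0.1679]))]
wrist tray_claws []
wrist slots []
scene tray_grip [([353.8, 239.3], 0.81, array([0.5845, 0.0458, 0.1679]))]
scene tray_claws [([343.8, 253.8], 0.98, array([0.6375, 0.0471, 0.1599]))]
scene slots [([323.1, 286.6], 0.71, array([0.7161, 0.037 , 0.119 ])), ([353.0, 237.5], 0.43, array([0.5059, 0.0065, 0.119 ]))]
top tray_grip [([288.0, 235.2], 0.79, array([0.5872, 0.0473, 0.1679]))]
top tray_claws []
top slots [([295.8, 194.4], 0.77, array([0.7104, 0.038 , 0.119 ]))]
```

View pics/wrist4.png

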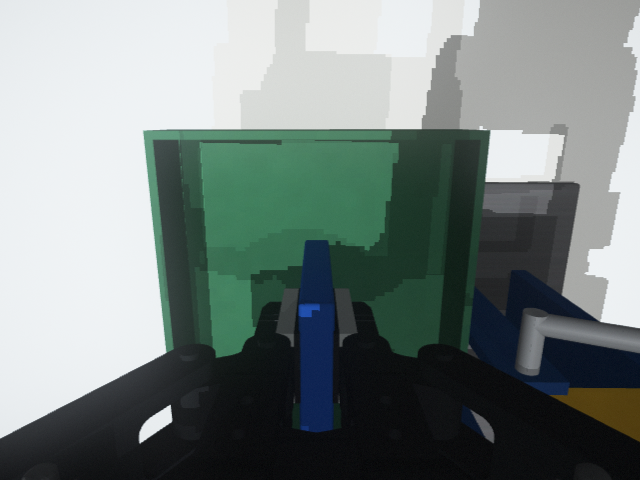

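View pics/scene4c.png

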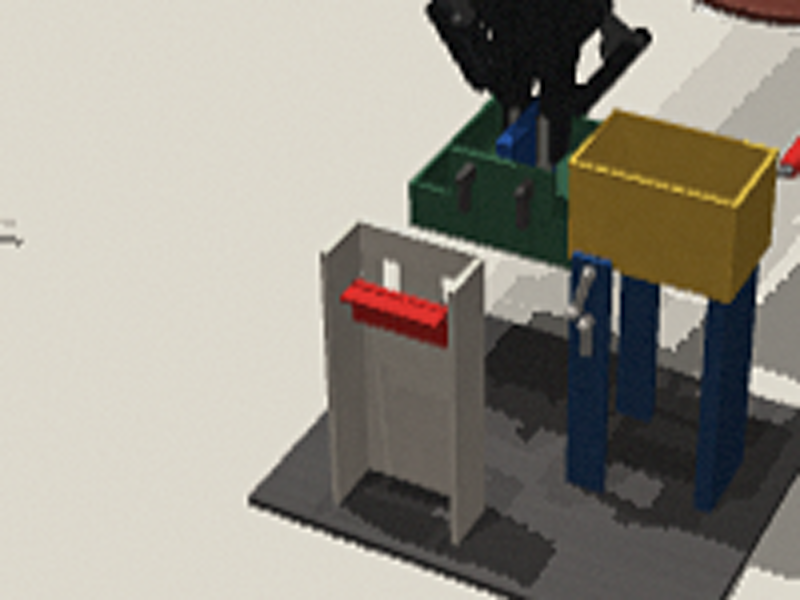

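View pics/top4c.png

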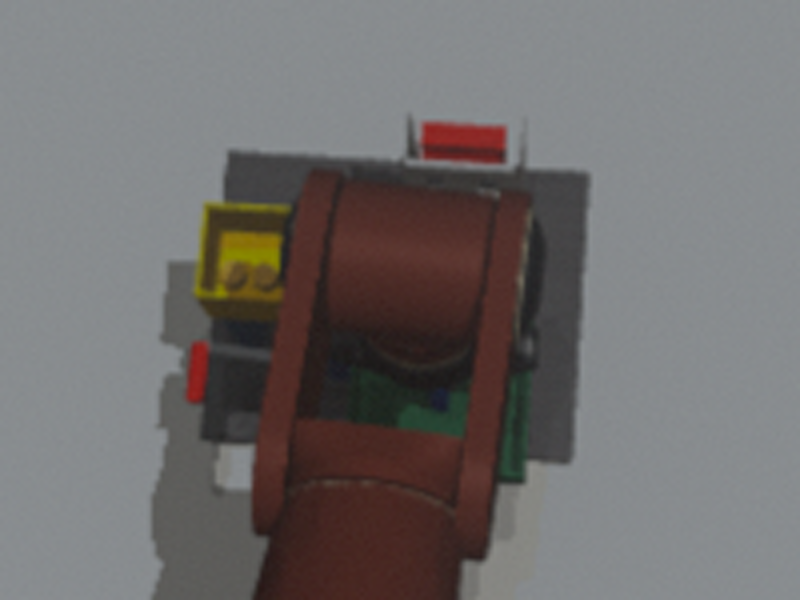

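The tray is held square and level in front of the upright, with both claws and both slots visible in the scene crop. I'll check the cameras against each other for lateral bias before inserting.

```bash
python3 - <<'E'
from h import *
np.set_printoptions(precision=4,suppress=True)
s=state(); print(s["tool_pos"],s["time"])
K,W=cam("wrist"); print(K)
q=s["tool_rot"]; Rm=R.from_quat([*q[1:],q[0]]).as_matrix(); T=s["tool_pos"]
for d in [[0,0,-.02],[.03,0,-.02],[-.02,0,-.02]]: print(d,proj(K,W,T+Rm@np.array(d)))
i=cv2.imread("pics/wrist4.png"); print([ (r,np.where((i[r,:,0].astype(int)-i[r,:,1]>25)&(i[r,:,0]>60)&(np.abs(np.arange(640)-320)<40))[0][[0,-1]]) for r in (250,280,320,350,380,400,420)])
i=cv2.imread("pics/scene4.png"); cv2.imwrite("pics/s4d.png",cv2.resize(i[225:305,295:375],None,fx=7.5,fy=7.5,interpolation=cv2.INTER_CUBIC))
E
```

```text
[0.583  0.0437 0.1661] 12.9
[[424.5887   0.     316.1478]
 [  0.     424.5887 239.577 ]
 [  0.       0.       1.    ]]
[0, 0, -0.02] [[312.9833 370.4225]]
[0.03, 0, -0.02] [[312.7157 268.7727]]
[-0.02, 0, -0.02] [[313.1428 431.0327]]
[(250, array([305, 326])), (280, array([301, 329])), (320, array([299, 333])), (350, array([301, 332])), (380, array([301, 332])), (400, array([301, 331])), (420, array([300, 332]))]
```

View pics/s4d.png

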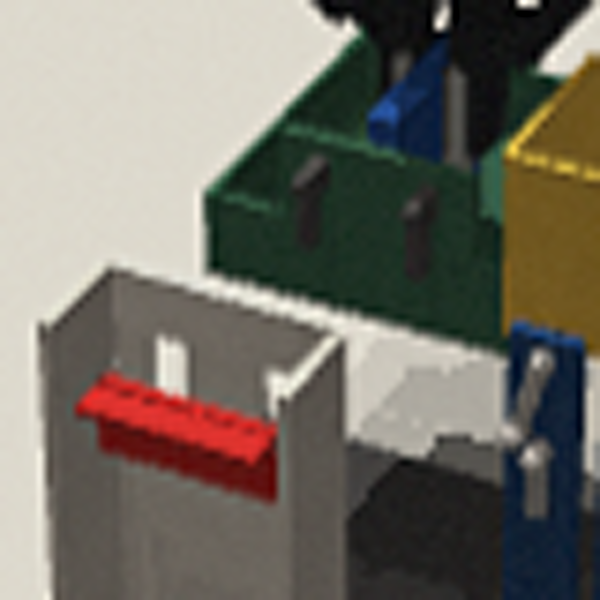

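```bash
python3 - <<'E'
from h import *
np.set_printoptions(precision=4,suppress=True)
K,W=cam("scene"); T=np.array([.583,.0432,.166])
c=lambda u,v:(295+u/7.5,225+v/7.5)
def inv(p): return (np.asarray(p)-[295,225])*7.5
print("pred claws tongue tips bottom/top hook", [inv(proj(K,W,T+[.045+.012,y,z])[0]) for y in(-.018,.018) for z in (-.006+.010,-.022)])
print("pred tray rim back right", inv(proj(K,W,T+[.045,-.058,-.02])[0]), "bottom",inv(proj(K,W,T+[.045,-.058,-.05])[0]),"bp top right",inv(proj(K,W,T+[.045,-.032,.01])[0]))
for n,p,z in [("upR",c(113,270),.177),("upL",c(343,342),.177),("slotRtopL",c(187,345),.157),("slotRtopR",c(157,335),.157)]: print(n,onz(K,W,p,z))
for y0 in (.041,.043,.045): print(y0,[inv(proj(K,W,[[.7165,y0+y,z]])[0]) for y,z in((-.039,.177),(.039,.177),(-.024,.157),(-.012,.157))])
E
```

```text
pred claws tongue tips bottom/top hook [array([295.6167, 172.9929]), array([296.3428, 246.7493]), array([405.833 , 203.0634]), array([405.2724, 277.4258])]
pred tray rim back right [197.4968 188.7566] bottom [199.5776 270.8344] bp top right [272.2212 125.0841]
upR [0.7176 0.0079 0.177 ]
upL [0.7197 0.0812 0.177 ]
slotRtopL [0.7154 0.0299 0.157 ]
slotRtopR [0.7149 0.02   0.157 ]
0.041 [array([ 96.5533, 262.7554]), array([344.3491, 334.7305]), array([145.0909, 335.067 ]), array([182.3388, 346.1498])]
0.043 [array([102.7247, 264.5479]), array([350.9006, 336.6334]), array([151.2755, 336.9072]), array([188.5797, 348.0067])]
0.045 [array([108.9054, 266.3432]), array([357.4623, 338.5394]), array([157.4695, 338.7501]), array([194.8299, 349.8665])]
```

The wrist and scene cameras each show a bias of 2–3 mm in y against the tool pose. Correcting for it puts the slots at y ≈ 0.0415. I'll approach to about 10 mm short of contact and compare again.

```bash
python3 -m crank '[{"angular":[0,0,0],"delta_pos":[-0.6,-0.06,0.3],"gripper":0},{"angular":[0,0,0],"delta_pos":[-0.7,0,0.32],"gripper":0},{"angular":[0,0,0],"delta_pos":[-0.6,0,0],"gripper":0},{"angular":[0,0,0],"delta_pos":[0,0,0],"gripper":0},{"angular":[0,0,0],"delta_pos":[0,0,0],"gripper":0}]'
python3 - <<'E'
from h import *
np.set_printoptions(precision=4,suppress=True)
s=state(); print(s["time"],s["tool_pos"],s["tool_rot"],s["contact_force"])
i=snap("scene","scene5.png")
cv2.imwrite("pics/s5d.png",cv2.resize(i[235:305,295:375,::-1],None,fx=8,fy=8,interpolation=cv2.INTER_CUBIC))
E
```

```text
time: 13.52
tool_pos: [0.6403, 0.042, 0.1482]
tool_rot: [0.001, -0.004, 1.0, -0.0]
contact_force: [2.0, -2.3, -0.8]
gripper_width: 0.11
13.525 [0.6403 0.042  0.1482] [ 0.0007 -0.0042  1.     -0.0003] [ 1.9887 -2.2913 -0.7916]
```

View pics/s5d.png

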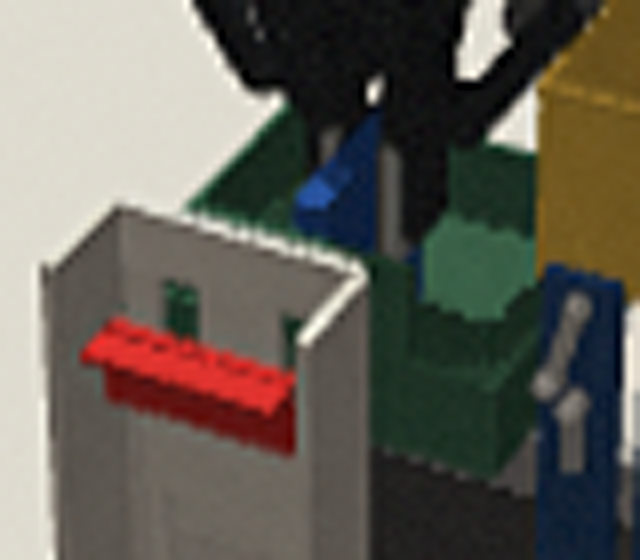

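```bash
python3 - <<'E'
from h import *
np.set_printoptions(precision=4,suppress=True)
i=cv2.imread("pics/scene5.png")
a=cv2.resize(i[260:290,308:338],None,fx=20,fy=20,interpolation=cv2.INTER_NEAREST); cv2.imwrite("pics/s5e.png",a)
for k in range(2):
  grab_frame("scene"); s=state(); print(s["contact_force"],s["ft_torque"],s["tool_pos"])
K,W=cam("scene"); T=s["tool_pos"]
print("claw tongue tips",proj(K,W,[T+[.057,y,z] for y in(-.018,.018) for z in (-.006,.004,-.022)]))
for y0 in (.040,.042,.044): print(proj(K,W,[[.715,y0-.018,.119],[.715,y0-.018,.157],[.715,y0-.024,.14],[.715,y0-.012,.14]]))
E
```

```text
[ 1.3782 -3.6678  0.4137] [-0.1814 -0.1644 -0.1576] [0.6401 0.0421 0.1482]
[ 2.6672 -3.4074  0.9694] [-0.1704 -0.1726 -0.1859] [0.6401 0.0421 0.1482]
claw tongue tips [[321.8197 271.5707]
 [321.7225 267.7439]
 [321.9735 277.6204]
 [336.6994 275.9936]
 [336.6709 272.1358]
 [336.7445 282.0913]]
[[317.2115 284.4321]
 [316.7545 269.9268]
 [314.5061 275.7357]
 [319.4269 277.2269]]
[[318.0245 284.6842]
 [317.5817 270.1726]
 [315.3232 275.9833]
 [320.2514 277.4767]]
[[318.8387 284.9368]
 [318.4101 270.4187]
 [316.1415 276.2313]
 [321.077  277.7269]]
```

View pics/s5e.png

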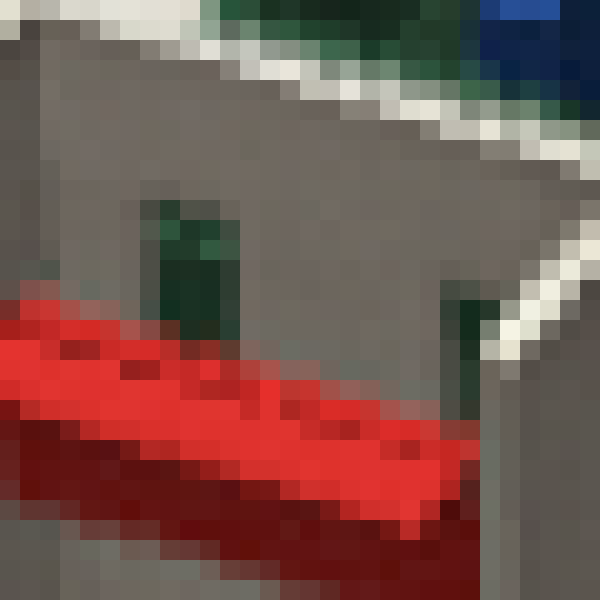

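```bash
python3 - <<'E'
from h import *
snap("wrist","w5.png"); i=snap("top","top5.png"); cv2.imwrite("pics/top5c.png",cv2.resize(i[145:295,180:380,::-1],None,fx=4,fy=4,interpolation=cv2.INTER_CUBIC))
s=state(); print(s["contact_force"],s["ft_torque"])
E
```

```text
[ 2.20432469 -4.3899455   1.01596751] [-0.16348903 -0.19473571 -0.18177765]
```

View pics/w5.png

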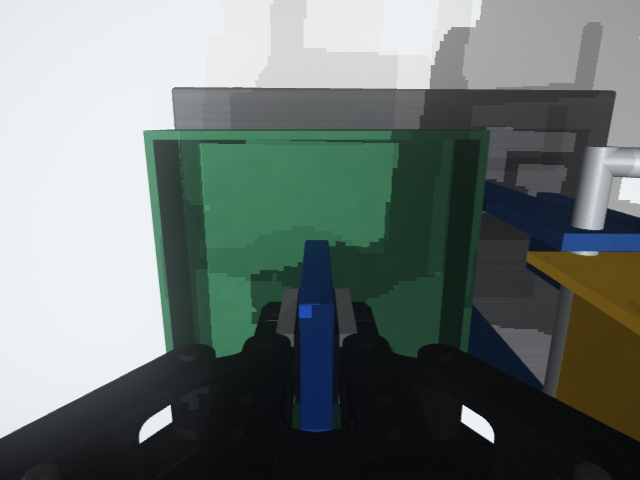

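View pics/top5c.png

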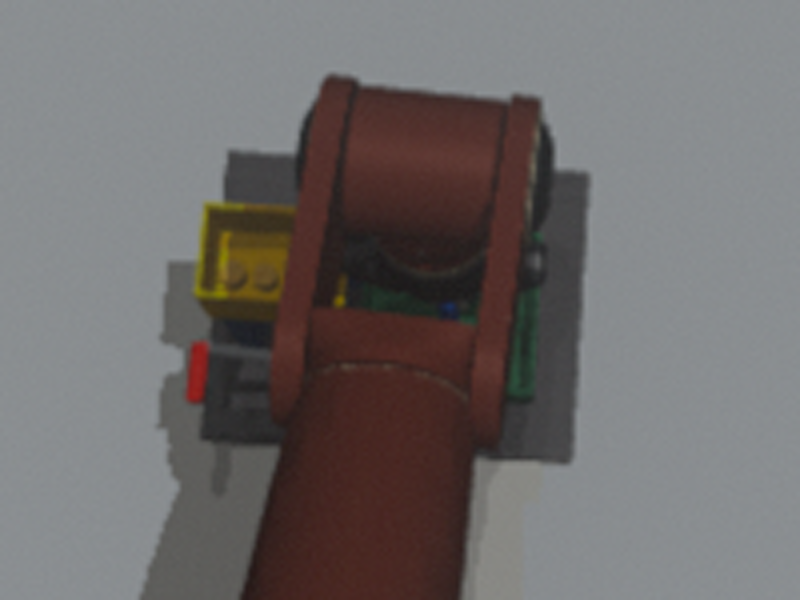

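Force in −y is growing, and the near blue post touches the tray's left wall in the wrist view, at about (485, 195). The tray is slightly too far left, so I'll shift it 3 mm to the right.

```bash
python3 -m crank '[{"angular":[0,0,0],"delta_pos":[0,-0.05,0],"gripper":0},{"angular":[0,0,0],"delta_pos":[0,-0.05,0],"gripper":0},{"angular":[0,0,0],"delta_pos":[0,0,0],"gripper":0}]'
python3 - <<'E'
from h import *
for k in range(4):
  s=state(); print(s["contact_force"],s["ft_torque"],s["tool_pos"]); i=grab_frame("scene")
cv2.imwrite("pics/s6.png",i[:,:,::-1])
i=grab_frame("wrist");cv2.imwrite("pics/w6.png",i[:,:,::-1]);cv2.imwrite("pics/w6c.png",cv2.resize(i[100:400,420:640,::-1],None,fx=2,fy=2))
E
```

```text
time: 14.15
tool_pos: [0.6392, 0.0397, 0.1464]
tool_rot: [-0.001, -0.005, 1.0, 0.0]
contact_force: [-0.1, 0.2, -2.8]
gripper_width: 0.11
[-0.08583329  0.17977725 -2.76655287] [-0.027068    0.01027978  0.04315353] [0.63916041 0.03967998 0.1464182 ]
[ 0.05081309 -0.48390587 -3.20627813] [-0.04663733  0.01525259  0.01887354] [0.63928782 0.03968223 0.14656285]
[ 0.11123155 -0.44640005 -1.90937862] [ 0.04310598 -0.02905698  0.01262722] [0.63944377 0.03963856 0.14670851]
[-0.41716859  0.00576674 -2.00221609] [ 0.00182906 -0.01611881  0.01710759] [0.63960795 0.03960849 0.1469473 ]
```

View pics/w6c.png

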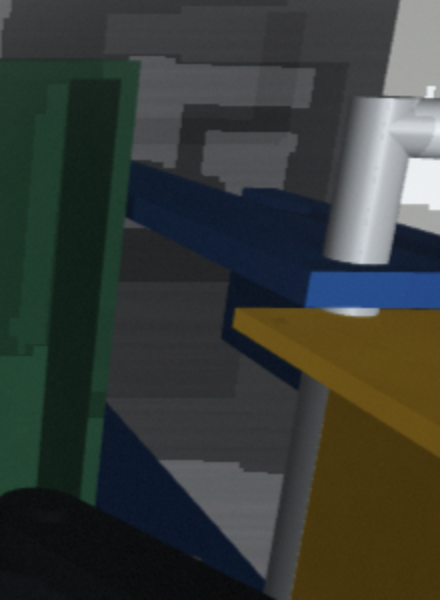

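The contact is released and the force is back to the tray's weight. Now I'll push in slowly and watch the force.

```bash
python3 -m crank '[{"angular":[0,0,0],"delta_pos":[-0.25,0,0],"gripper":0},{"angular":[0,0,0],"delta_pos":[-0.25,0,0],"gripper":0},{"angular":[0,0,0],"delta_pos":[0,0,0],"gripper":0}]'; python3 -m crank '[{"angular":[0,0,0],"delta_pos":[-0.2,0,0],"gripper":0},{"angular":[0,0,0],"delta_pos":[0,0,0],"gripper":0}]'
```

```text
time: 14.78
tool_pos: [0.6558, 0.0394, 0.1476]
tool_rot: [0.0, -0.004, 1.0, -0.0]
contact_force: [-0.0, -0.3, -3.2]
gripper_width: 0.109
time: 15.02
tool_pos: [0.6614, 0.0395, 0.1475]
tool_rot: [0.0, -0.004, 1.0, -0.0]
contact_force: [-0.3, 0.6, -2.4]
gripper_width: 0.109
```

```bash
python3 -m crank '[{"angular":[0,0,0],"delta_pos":[-0.15,0,0],"gripper":0},{"angular":[0,0,0],"delta_pos":[0,0,0],"gripper":0}]'; python3 -m crank '[{"angular":[0,0,0],"delta_pos":[-0.1,0,0],"gripper":0},{"angular":[0,0,0],"delta_pos":[0,0,0],"gripper":0}]'
python3 - <<'E'
from h import *
i=grab_frame("scene");cv2.imwrite("pics/s7.png",cv2.resize(i[235:305,295:375,::-1],None,fx=8,fy=8,interpolation=cv2.INTER_CUBIC))
s=state(); print(s["contact_force"],s["ft_torque"],s["tool_pos"])
E
```

```text
time: 15.28
tool_pos: [0.6658, 0.0395, 0.1475]
tool_rot: [0.0, -0.004, 1.0, -0.0]
contact_force: [0.6, -0.8, -2.7]
gripper_width: 0.112
time: 15.52
tool_pos: [0.6669, 0.0398, 0.1474]
tool_rot: [-0.003, -0.004, 1.0, 0.0]
contact_force: [-7.3, 0.3, 0.8]
gripper_width: 0.11
[-6.70214726  0.84752442  0.14606115] [-0.1076084   1.01329992 -0.23309472] [0.66688359 0.03981068 0.14736499]
```

View pics/s7.png

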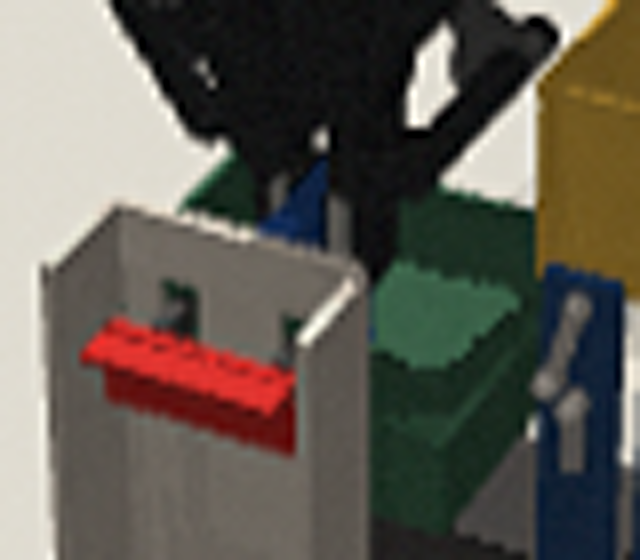

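The claws are in the slots and visible through them, and the back face is in contact at −7 N. Now I'll press down.

```bash
python3 -m crank '[{"angular":[0,0,0],"delta_pos":[0,0,0.2],"gripper":0},{"angular":[0,0,0],"delta_pos":[0,0,0.2],"gripper":0},{"angular":[0,0,0],"delta_pos":[0,0,0],"gripper":0}]'; python3 -m crank '[{"angular":[0,0,0],"delta_pos":[0,0,0.12],"gripper":0},{"angular":[0,0,0],"delta_pos":[0,0,0.1],"gripper":0},{"angular":[0,0,0],"delta_pos":[0,0,0],"gripper":0}]'
```

```text
time: 15.95
tool_pos: [0.6668, 0.0394, 0.1354]
tool_rot: [-0.002, -0.004, 1.0, -0.0]
contact_force: [-7.6, -0.7, 0.4]
gripper_width: 0.111
time: 16.32
tool_pos: [0.6669, 0.0395, 0.1322]
tool_rot: [-0.002, -0.004, 1.0, -0.0]
contact_force: [-11.5, -1.5, 0.6]
gripper_width: 0.111
```

```bash
python3 -m crank '[{"angular":[0,0,0],"delta_pos":[0,0,0.15],"gripper":0},{"angular":[0,0,0],"delta_pos":[0,0,0.1],"gripper":0},{"angular":[0,0,0],"delta_pos":[0,0,0],"gripper":0}]'; python3 -m crank '[{"angular":[0,0,0],"delta_pos":[0,0,0.1],"gripper":0},{"angular":[0,0,0],"delta_pos":[0,0,0],"gripper":0}]'
```

```text
time: 16.7
tool_pos: [0.667, 0.0397, 0.1255]
tool_rot: [-0.003, -0.004, 1.0, -0.0]
contact_force: [-18.8, 0.0, 16.7]
gripper_width: 0.113
time: 16.95
tool_pos: [0.667, 0.0397, 0.1254]
tool_rot: [-0.003, -0.004, 1.0, -0.0]
contact_force: [-25.8, -0.4, 28.6]
gripper_width: 0.109
```

It bottomed out at z = 0.1254, the expected home height. I'll relieve the force, then tug up gently to check the lock.

```bash
python3 -m crank '[{"angular":[0,0,0],"delta_pos":[0.07,0,-0.2],"gripper":0},{"angular":[0,0,0],"delta_pos":[0,0,-0.15],"gripper":0},{"angular":[0,0,0],"delta_pos":[0,0,-0.1],"gripper":0},{"angular":[0,0,0],"delta_pos":[0,0,0],"gripper":0}]'
python3 - <<'E'
from h import *
i=grab_frame("scene");cv2.imwrite("pics/s8.png",cv2.resize(i[235:305,295:375,::-1],None,fx=8,fy=8,interpolation=cv2.INTER_CUBIC))
s=state(); print(s["contact_force"],s["tool_pos"])
E
```

```text
time: 17.45
tool_pos: [0.6657, 0.0397, 0.1284]
tool_rot: [-0.001, -0.004, 1.0, 0.0]
contact_force: [5.8, 0.8, -14.0]
gripper_width: 0.108
[  6.16608475   0.49274563 -13.81305528] [0.66571314 0.03970597 0.12837276]
```

View pics/s8.png

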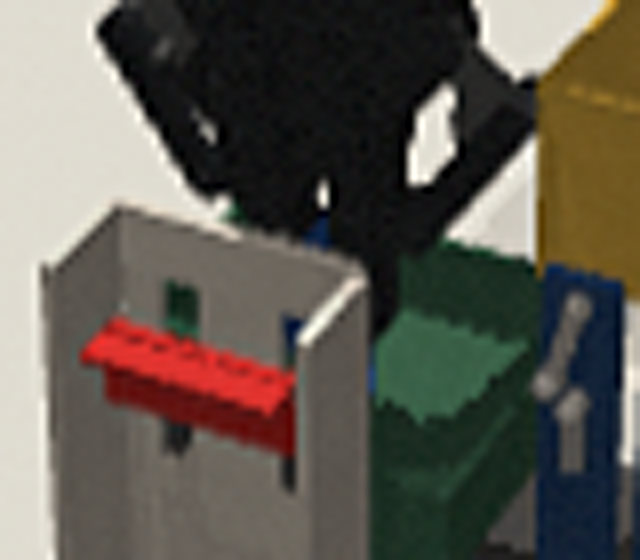

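The catch is locked: a −14 N tug holds, and the red catch is forward over the claw tails. I'll relieve, release and rise, then go to a view pose over the lever.

```bash
python3 -m crank '[{"angular":[0,0,0],"delta_pos":[-0.03,0,0.15],"gripper":0},{"angular":[0,0,0],"delta_pos":[0,0,0.05],"gripper":0},{"angular":[0,0,0],"delta_pos":[0,0,0],"gripper":0.15},{"angular":[0,0,0],"delta_pos":[0,0,0],"gripper":0.3},{"angular":[0,0,0],"delta_pos":[0,0,0],"gripper":0.3},{"angular":[0,0,0],"delta_pos":[0,0,-0.5],"gripper":0.3},{"angular":[0,0,0],"delta_pos":[0,0,-1],"gripper":0.3},{"angular":[0,0,0],"delta_pos":[0,0,-1],"gripper":0.3},{"angular":[0,0,0],"delta_pos":[0.3,0,-1],"gripper":0.3},{"angular":[0,0,0],"delta_pos":[0.8,0,-1],"gripper":0.5},{"angular":[0,0,0],"delta_pos":[0.9,0,-1],"gripper":0.5},{"angular":[0,0,0],"delta_pos":[0.9,0,-1],"gripper":0.5}]'
python3 -m crank '[{"angular":[0,0,0],"delta_pos":[0.9,0.5,0],"gripper":0.5},{"angular":[0,0,0],"delta_pos":[0.9,0.9,0],"gripper":0.5},{"angular":[0,0,0],"delta_pos":[0.9,1,0],"gripper":0.5},{"angular":[0,0,0],"delta_pos":[0,0.9,0],"gripper":0.5},{"angular":[0,0,0],"delta_pos":[0,0.9,0],"gripper":0.5},{"angular":[0,0,0],"delta_pos":[0,0.9,0],"gripper":0.5},{"angular":[0,0,0],"delta_pos":[0,0,0],"gripper":0.5},{"angular":[0,0,0],"delta_pos":[0,0,0],"gripper":0.5}]'
python3 - <<'E'
from h import *
np.set_printoptions(precision=4,suppress=True)
s=state(); print(s["time"],s["tool_pos"],s["tool_rot"],s["contact_force"])
for n in ["wrist","scene","top"]:
  K,W=cam(n); snap(n,n+"9.png")
  for t,z in [("skip_lever",.1875),("slots",.119),("tray_claws",.119),("skip_hinge",.155)]:
    r=landmark_of(n,t); print(n,t,[(np.round(x["pixel"],1).tolist(),round(x["conf"],2),onz(K,W,x["pixel"],z)) for x in r[:2]])
E
```

```text
time: 19.0
tool_pos: [0.5799, 0.0391, 0.3237]
tool_rot: [0.002, -0.005, 1.0, 0.0]
contact_force: [1.1, -0.4, -0.3]
gripper_width: 0.504
time: 20.0
tool_pos: [0.4982, 0.1909, 0.3218]
tool_rot: [0.001, -0.004, 1.0, 0.0]
contact_force: [-0.4, -0.5, 0.2]
gripper_width: 0.5
20.0 [0.4982 0.1909 0.3218] [ 0.0008 -0.0044  1.      0.0001] [-0.4121 -0.4862  0.236 ]
wrist skip_lever [([315.9, 328.5], 0.71, array([0.5642, 0.1921, 0.1875]))]
wrist slots [([150.6, 440.5], 0.56, array([0.7136, 0.0414, 0.119 ]))]
wrist tray_claws [([150.2, 438.6], 0.58, array([0.7116, 0.0412, 0.119 ]))]
wrist skip_hinge []
scene skip_lever [([423.0, 241.8], 0.68, array([0.5555, 0.1977, 0.1875]))]
scene slots [([323.8, 284.0], 0.73, array([0.7072, 0.0339, 0.119 ]))]
scene tray_claws [([325.4, 288.8], 0.62, array([0.7207, 0.0451, 0.119 ]))]
scene skip_hinge []
top skip_lever [([228.9, 238.5], 0.93, array([0.5654, 0.1927, 0.1875])), ([294.0, 218.7], 0.62, array([0.6265, 0.0341, 0.1875]))]
top slots [([294.9, 190.6], 0.75, array([0.7208, 0.0412, 0.119 ]))]
top tray_claws [([294.7, 190.3], 0.66, array([0.7216, 0.0418, 0.119 ]))]
top skip_hinge [([256.9, 245.5], 0.98, array([0.5581, 0.1255, 0.155 ]))]
```

View pics/wrist9.png

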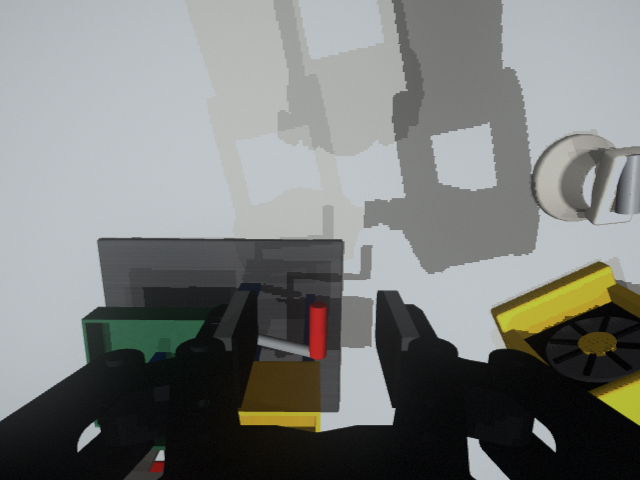

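View pics/scene9.png

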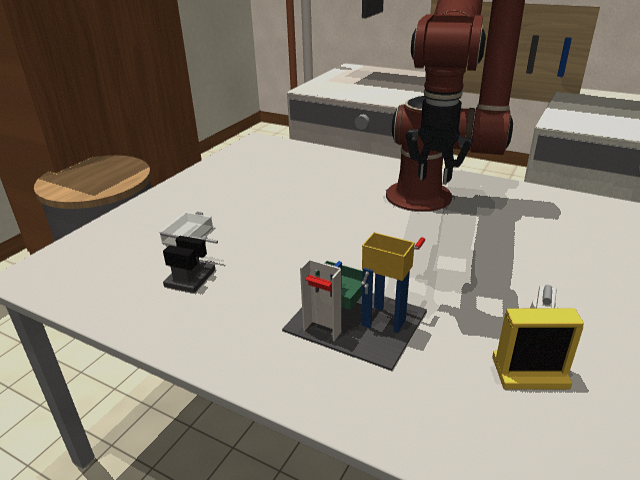

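Lever grip is centred at (318, 330), between the open fingers and consistent with y ≈ 0.191. I'll move in and descend.

```bash
python3 -m crank '[{"angular":[0,0,0],"delta_pos":[-0.6,0.02,0.3],"gripper":0.5},{"angular":[0,0,0],"delta_pos":[-0.7,0,0.6],"gripper":0.5},{"angular":[0,0,0],"delta_pos":[-0.67,0,0.8],"gripper":0.5},{"angular":[0,0,0],"delta_pos":[0,0,0.9],"gripper":0.5},{"angular":[0,0,0],"delta_pos":[0,0,0.9],"gripper":0.5},{"angular":[0,0,0],"delta_pos":[0,0,0.7],"gripper":0.5},{"angular":[0,0,0],"delta_pos":[0,0,0.33],"gripper":0.5},{"angular":[0,0,0],"delta_pos":[0,0,0],"gripper":0.5}]'
python3 - <<'E'
from h import *
s=state(); print(s["contact_force"],s["tool_pos"]); snap("wrist","w10.png")
E
```

```text
time: 21.75
tool_pos: [0.5569, 0.1922, 0.1846]
tool_rot: [-0.0, -0.004, 1.0, -0.0]
contact_force: [0.4, 0.2, 0.6]
gripper_width: 0.497
[0.41494832 0.17103544 0.59281677] [0.55686194 0.19224004 0.18457618]
```

View pics/w10.png

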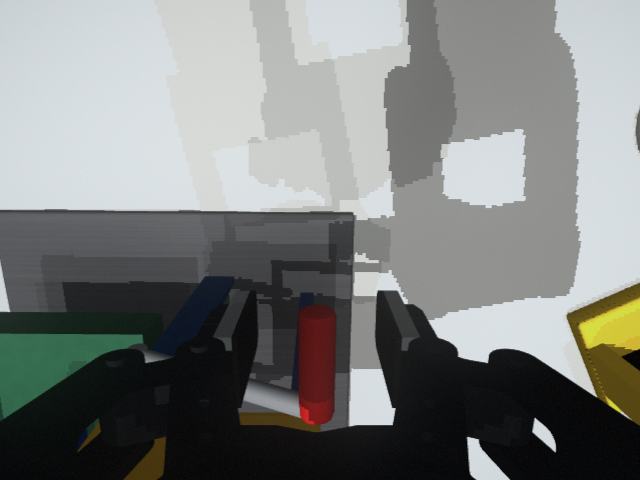

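```bash
python3 -m crank '[{"angular":[0,0,0],"delta_pos":[0,0,0],"gripper":0.2},{"angular":[0,0,0],"delta_pos":[0,0,0],"gripper":0},{"angular":[0,0,0],"delta_pos":[0,0,0],"gripper":0},{"angular":[0,0,0],"delta_pos":[0,0,0],"gripper":0}]'
python3 -m crank '[{"angular":[0,0,0],"delta_pos":[0,-0.13,-0.245],"gripper":0},{"angular":[0,0,0],"delta_pos":[0,-0.15,-0.238],"gripper":0},{"angular":[0,0,0],"delta_pos":[0,-0.175,-0.215],"gripper":0},{"angular":[0,0,0],"delta_pos":[0,-0.198,-0.2],"gripper":0}]'
```

```text
time: 22.3
tool_pos: [0.5577, 0.1924, 0.1863]
tool_rot: [0.001, -0.004, 1.0, 0.0]
contact_force: [0.0, 0.9, 4.7]
gripper_width: 0.117
time: 22.8
tool_pos: [0.5576, 0.1754, 0.2127]
tool_rot: [0.001, -0.005, 1.0, 0.004]
contact_force: [2.0, 9.0, 2.2]
gripper_width: 0.113
```

```bash
python3 -m crank '[{"angular":[0,0,0],"delta_pos":[0,-0.22,-0.173],"gripper":0},{"angular":[0,0,0],"delta_pos":[0,-0.231,-0.155],"gripper":0},{"angular":[0,0,0],"delta_pos":[0,-0.25,-0.123],"gripper":0},{"angular":[0,0,0],"delta_pos":[0,-0.259,-0.104],"gripper":0},{"angular":[0,0,0],"delta_pos":[0,-0.27,-0.07],"gripper":0},{"angular":[0,0,0],"delta_pos":[0,-0.275,-0.046],"gripper":0},{"angular":[0,0,0],"delta_pos":[0,-0.279,-0.015],"gripper":0}]'
python3 - <<'E'
from h import *
s=state(); print(s["contact_force"],s["tool_pos"],s["gripper_width"]); snap("wrist","w11.png"); i=snap("scene","s11.png")
E
```

```text
time: 23.68
tool_pos: [0.5579, 0.1214, 0.2362]
tool_rot: [0.001, -0.005, 1.0, 0.003]
contact_force: [-5.4, 8.9, 7.0]
gripper_width: 0.113
[-5.40705416  8.88428798  7.0267962 ] [0.55787892 0.12139479 0.23622801] 0.11268565865076105
```

View pics/w11.png

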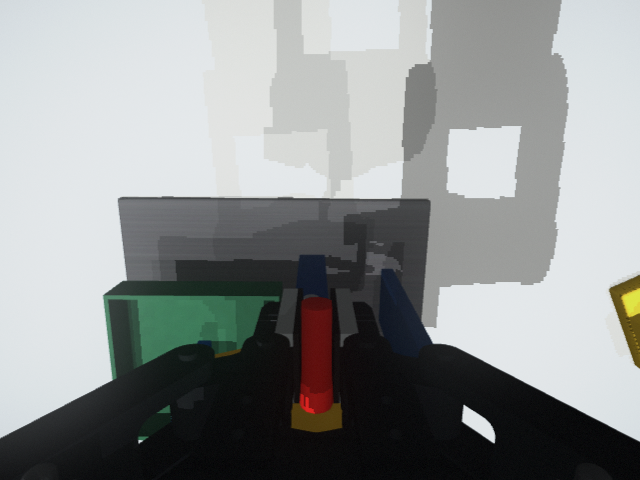

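View pics/s11.png

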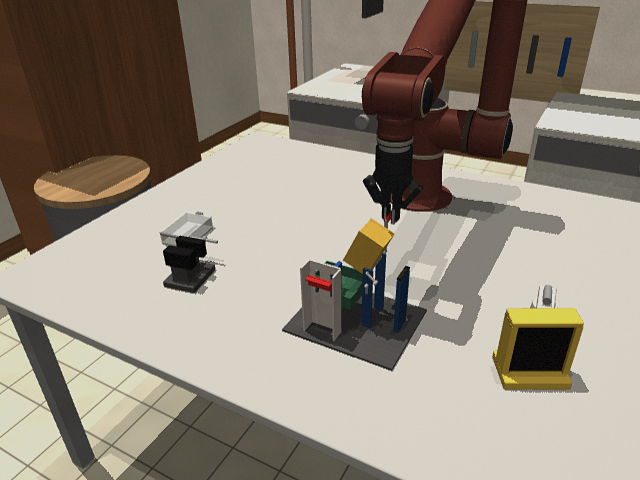

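The grip is firm, and the scene view shows the skip tipping, with the lever near vertical. I'll carry on to the stop.

```bash
python3 -m crank '[{"angular":[0,0,0],"delta_pos":[0,-0.279,0.015],"gripper":0},{"angular":[0,0,0],"delta_pos":[0,-0.275,0.046],"gripper":0},{"angular":[0,0,0],"delta_pos":[0,-0.27,0.07],"gripper":0},{"angular":[0,0,0],"delta_pos":[0,-0.259,0.104],"gripper":0},{"angular":[0,0,0],"delta_pos":[0,-0.25,0.123],"gripper":0},{"angular":[0,0,0],"delta_pos":[0,-0.231,0.155],"gripper":0},{"angular":[0,0,0],"delta_pos":[0,-0.22,0.173],"gripper":0},{"angular":[0,0,0],"delta_pos":[0,-0.198,0.2],"gripper":0}]'
python3 -m crank '[{"angular":[0,0,0],"delta_pos":[0,-0.175,0.215],"gripper":0},{"angular":[0,0,0],"delta_pos":[0,-0.15,0.238],"gripper":0},{"angular":[0,0,0],"delta_pos":[0,-0.13,0.245],"gripper":0},{"angular":[0,0,0],"delta_pos":[0,0,0],"gripper":0},{"angular":[0,0,0],"delta_pos":[0,0,0],"gripper":0},{"angular":[0,0,0],"delta_pos":[0,0,0],"gripper":0}]'
python3 - <<'E'
from h import *
s=state(); print(s["contact_force"],s["tool_pos"],s["gripper_width"]); snap("wrist","w12.png"); i=snap("scene","s12.png"); cv2.imwrite("pics/s12c.png",cv2.resize(i[220:340,280:440,::-1],None,fx=5,fy=5,interpolation=cv2.INTER_CUBIC))
E
```

```text
time: 24.78
tool_pos: [0.558, 0.06, 0.2054]
tool_rot: [-0.0, -0.004, 1.0, 0.001]
contact_force: [-3.2, 6.4, 6.1]
gripper_width: 0.113
time: 25.52
tool_pos: [0.558, 0.0462, 0.1835]
tool_rot: [-0.0, -0.005, 1.0, 0.0]
contact_force: [1.1, 4.7, -3.0]
gripper_width: 0.112
[ 1.08098739  4.67877228 -2.97126539] [0.55804538 0.04615799 0.18354453] 0.11248110918348335
```

View pics/w12.png

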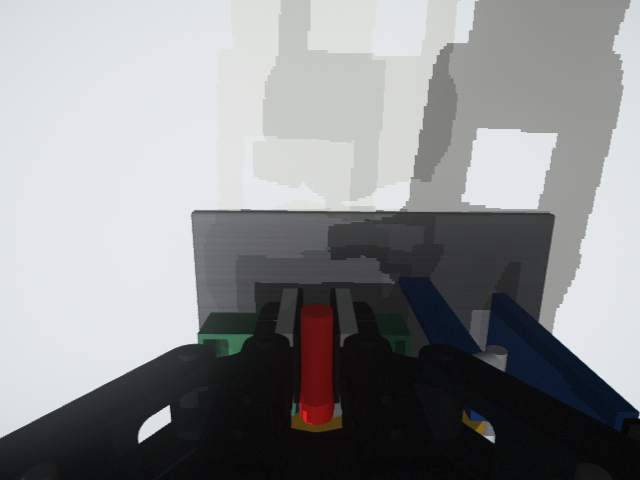

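View pics/s12c.png

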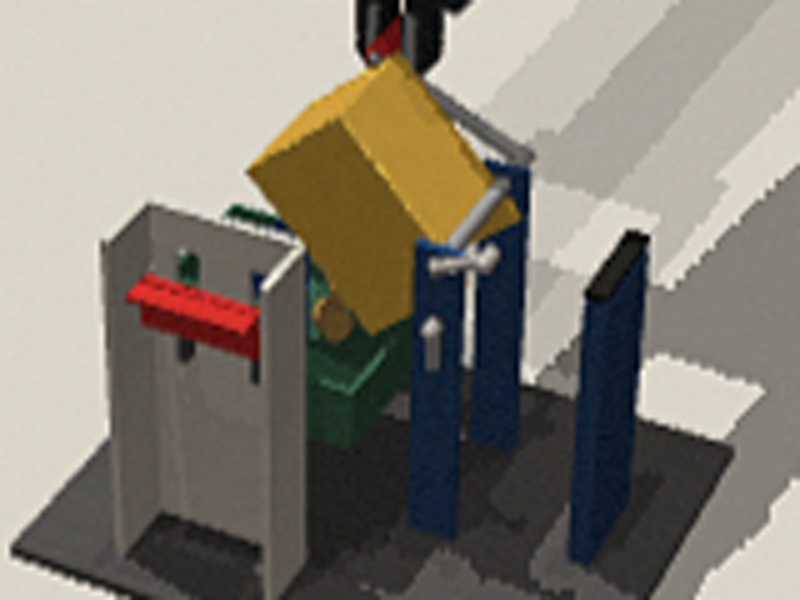

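The skip is fully over at 132°, and a nut shows in the tray at about (333, 315) in the crop. I'll dwell briefly, then ease it back along the same arc.

```bash
python3 -m crank '[{"angular":[0,0,0],"delta_pos":[0,0,0],"gripper":0},{"angular":[0,0,0],"delta_pos":[0,0,0],"gripper":0},{"angular":[0,0,0],"delta_pos":[0,0,0],"gripper":0},{"angular":[0,0,0],"delta_pos":[0,0.13,-0.245],"gripper":0},{"angular":[0,0,0],"delta_pos":[0,0.15,-0.238],"gripper":0},{"angular":[0,0,0],"delta_pos":[0,0.175,-0.215],"gripper":0},{"angular":[0,0,0],"delta_pos":[0,0.198,-0.2],"gripper":0},{"angular":[0,0,0],"delta_pos":[0,0.22,-0.173],"gripper":0},{"angular":[0,0,0],"delta_pos":[0,0.231,-0.155],"gripper":0}]'
python3 - <<'E'
from h import *
i=snap("scene","s13.png"); cv2.imwrite("pics/s13c.png",cv2.resize(i[220:340,280:440,::-1],None,fx=5,fy=5,interpolation=cv2.INTER_CUBIC))
E
```

```text
time: 26.75
tool_pos: [0.558, 0.0785, 0.2228]
tool_rot: [-0.0, -0.004, 1.0, -0.001]
contact_force: [-0.1, -6.5, -4.2]
gripper_width: 0.114
```

View pics/s13c.png

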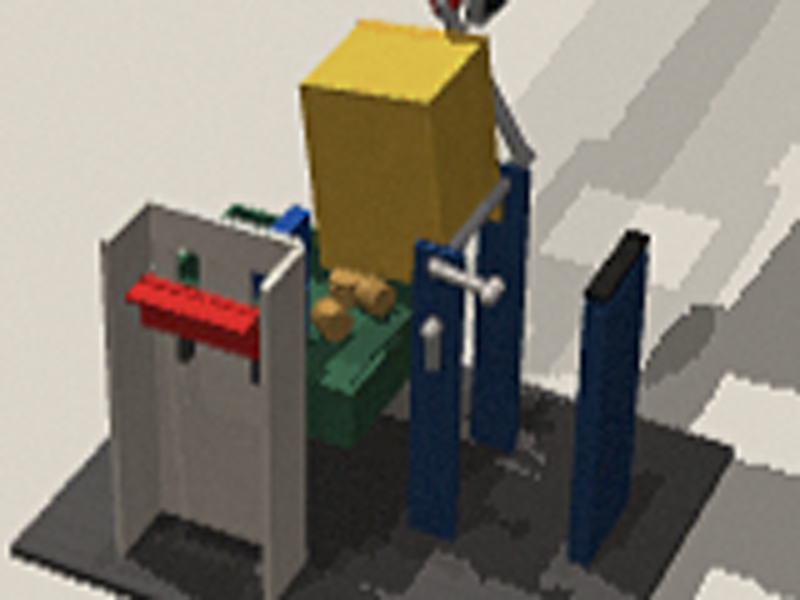

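All three nuts are visible in the tray at about (330, 318), (348, 285) and (375, 297) in the crop. I'll continue the return.

```bash
python3 -m crank '[{"angular":[0,0,0],"delta_pos":[0,0.25,-0.123],"gripper":0},{"angular":[0,0,0],"delta_pos":[0,0.259,-0.104],"gripper":0},{"angular":[0,0,0],"delta_pos":[0,0.27,-0.07],"gripper":0},{"angular":[0,0,0],"delta_pos":[0,0.275,-0.046],"gripper":0},{"angular":[0,0,0],"delta_pos":[0,0.279,-0.015],"gripper":0},{"angular":[0,0,0],"delta_pos":[0,0.279,0.015],"gripper":0},{"angular":[0,0,0],"delta_pos":[0,0.275,0.046],"gripper":0},{"angular":[0,0,0],"delta_pos":[0,0.27,0.07],"gripper":0},{"angular":[0,0,0],"delta_pos":[0,0.259,0.104],"gripper":0},{"angular":[0,0,0],"delta_pos":[0,0.25,0.123],"gripper":0}]'
python3 -m crank '[{"angular":[0,0,0],"delta_pos":[0,0.231,0.155],"gripper":0},{"angular":[0,0,0],"delta_pos":[0,0.22,0.173],"gripper":0},{"angular":[0,0,0],"delta_pos":[0,0.1,0.1],"gripper":0},{"angular":[0,0,0],"delta_pos":[0,0.098,0.1],"gripper":0},{"angular":[0,0,0],"delta_pos":[0,0.09,0.108],"gripper":0},{"angular":[0,0,0],"delta_pos":[0,0.085,0.107],"gripper":0},{"angular":[0,0,0],"delta_pos":[0,0.08,0.12],"gripper":0},{"angular":[0,0,0],"delta_pos":[0,0.07,0.118],"gripper":0},{"angular":[0,0,0],"delta_pos":[0,0.065,0.123],"gripper":0},{"angular":[0,0,0],"delta_pos":[0,0.065,0.122],"gripper":0},{"angular":[0,0,0],"delta_pos":[0,0,0],"gripper":0},{"angular":[0,0,0],"delta_pos":[0,0,0],"gripper":0}]'
python3 - <<'E'
from h import *
s=state(); print(s["contact_force"],s["tool_pos"],s["gripper_width"]); snap("wrist","w14.png"); i=snap("scene","s14.png"); cv2.imwrite("pics/s14c.png",cv2.resize(i[220:340,280:440,::-1],None,fx=5,fy=5,interpolation=cv2.INTER_CUBIC))
E
```

```text
time: 28.05
tool_pos: [0.5583, 0.1599, 0.224]
tool_rot: [0.002, -0.004, 1.0, 0.0]
contact_force: [-0.8, -3.9, 8.1]
gripper_width: 0.113
time: 29.55
tool_pos: [0.5582, 0.192, 0.1848]
tool_rot: [0.002, -0.004, 1.0, -0.0]
contact_force: [6.7, -3.2, 0.9]
gripper_width: 0.116
[ 6.7429699  -3.16674593  0.85935146] [0.55823525 0.19197186 0.18482972] 0.1157987017239393
```

View pics/s14c.png

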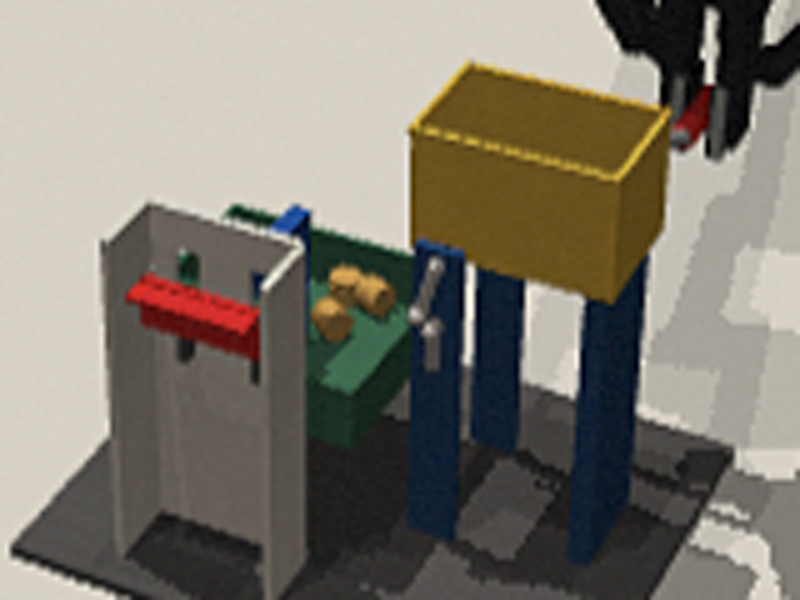

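The skip is home, with the lever back at its starting point. I'll release, rise, and make the final checks.

```bash
python3 -m crank '[{"angular":[0,0,0],"delta_pos":[0,0,0],"gripper":0.2},{"angular":[0,0,0],"delta_pos":[0,0,0],"gripper":0.45},{"angular":[0,0,0],"delta_pos":[0,0,0],"gripper":0.45},{"angular":[0,0,0],"delta_pos":[0,0,-0.4],"gripper":0.45},{"angular":[0,0,0],"delta_pos":[0,0,-0.8],"gripper":0.45},{"angular":[0,0,0],"delta_pos":[0,0,-1],"gripper":0.45},{"angular":[0,0,0],"delta_pos":[0,0,-1],"gripper":0.45},{"angular":[0,0,0],"delta_pos":[0,0,-1],"gripper":0.45},{"angular":[0,0,0],"delta_pos":[0.8,0,-1],"gripper":0.45},{"angular":[0,0,0],"delta_pos":[0.8,-0.5,0],"gripper":0.45},{"angular":[0,0,0],"delta_pos":[0.8,-1,0],"gripper":0.45},{"angular":[0,0,0],"delta_pos":[0,-1,0],"gripper":0.45}]'
python3 -m crank '[{"angular":[0,0,0],"delta_pos":[0,-1,0],"gripper":0.45},{"angular":[0,0,0],"delta_pos":[0,-1,0],"gripper":0.45},{"angular":[0,0,0],"delta_pos":[0,0,0],"gripper":0.45},{"angular":[0,0,0],"delta_pos":[0,0,0],"gripper":0.45}]'
python3 - <<'E'
from h import *
np.set_printoptions(precision=4,suppress=True)
s=state(); print(s["time"],s["contact_force"],s["tool_pos"])
snap("wrist","w15.png"); i=snap("scene","s15.png"); cv2.imwrite("pics/s15c.png",cv2.resize(i[220:340,280:440,::-1],None,fx=5,fy=5,interpolation=cv2.INTER_CUBIC)); snap("top","t15.png")
K,W=cam("wrist")
for t,z in [("skip_lever",.1875),("nut0_center",.086),("tray_mid",.078)]:
    r=landmark_of("wrist",t); print(t,[(np.round(x["pixel"],1).tolist(),round(x["conf"],2),onz(K,W,x["pixel"],z)) for x in r[:4]])
E
```

```text
time: 31.15
tool_pos: [0.4846, 0.1164, 0.3425]
tool_rot: [0.001, -0.005, 1.0, 0.0]
contact_force: [1.0, 0.8, -0.3]
gripper_width: 0.45
time: 31.65
tool_pos: [0.4863, 0.057, 0.3416]
tool_rot: [0.0, -0.004, 1.0, 0.0]
contact_force: [-0.2, -0.3, 0.5]
gripper_width: 0.448
31.65 [-0.1695 -0.3083  0.4566] [0.4863 0.057  0.3416]
skip_lever [([499.7, 329.2], 0.85, array([0.5612, 0.1914, 0.1875])), ([299.4, 362.1], 0.71, array([0.5892, 0.0469, 0.1875]))]
nut0_center [([318.3, 328.7], 0.69, array([0.6138, 0.0616, 0.086 ]))]
tray_mid [([300.6, 356.8], 0.93, array([0.6497, 0.0439, 0.078 ]))]
```

View pics/w15.png

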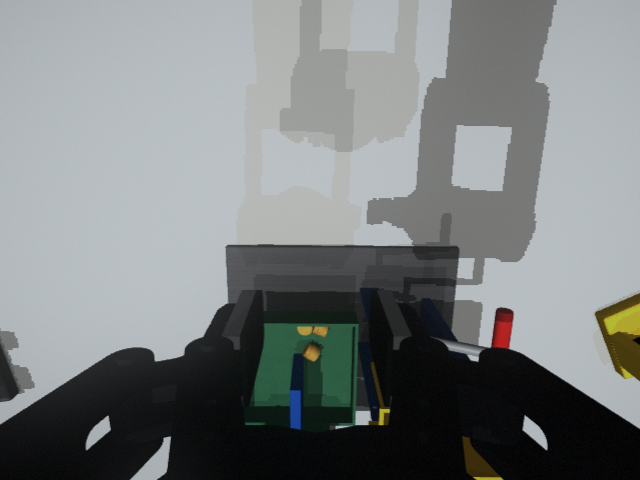

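View pics/s15c.png

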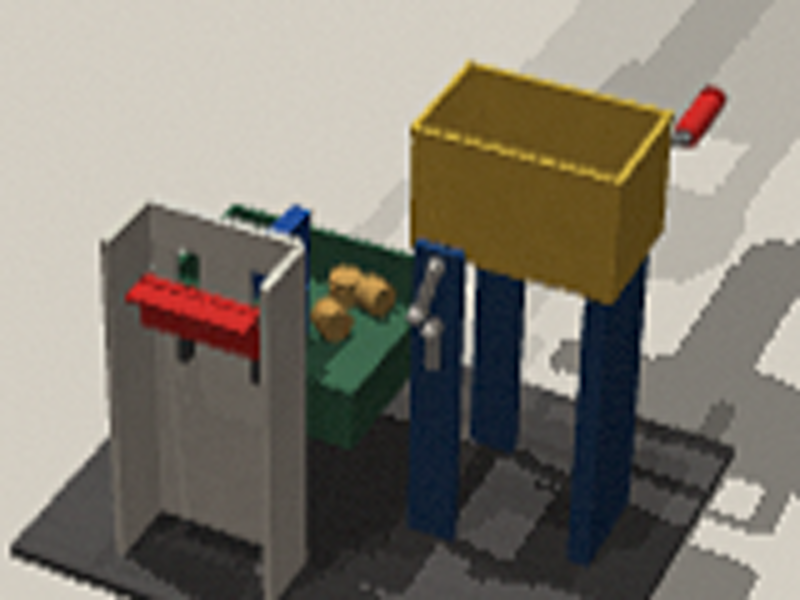

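```bash
python3 -c "
from plant import *
print(job_done())"
```

```text
the job is handed in; nothing more can be done
None
```

I hung the tray on the upright and locked it, tipped the skip fully over, and eased it back upright with the lever held the whole way. I handed the job in at 31.8 s of the 72 s allowed, and no verdict came back.

**Last checks**
- **Tray:** it bottomed out at the expected home height under 28 N. It then held against a 14 N upward tug, with the red catch forward over the claw tails. During that tug the tool read 3 mm higher (arm flex, play or slip in the grip). I lowered the tool again before releasing, but did not measure the tray's final height separately.
- **Nuts:** all three are visible in the tray in both the scene and wrist views. They appear to lie on the floor, two of them close to the front wall. The network reported only one of them, so the count of three comes from the pictures.
- **Skip:** it looks upright in the picture. Its lever was found within about 1 mm of where it started, and the gripper is well clear of everything.
- **Vice, fan, cradle and case:** the arm never went near them on purpose. In the pictures they look unmoved, but I did not measure them again.

**What disagreed**
- **Cameras:** the wrist and scene cameras read 2 to 3 mm off in y against the tool pose, so my first estimate of the slots was too far left.
- **Post contact:** on the approach this let the tray lightly touch the near blue post (about 4 N). I moved it 3 mm to the right before inserting it.

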